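Seat a printing block on its parallels

ROBOT

A 6-joint arm with a two-finger parallel gripper is mounted at the origin on the work surface. World frame = base frame: x ahead of the robot, y to its left, z up, the work surface at z = 0. Lengths are in m, angles in rad, forces in N, time in s.
With the tool pointing down it reaches from about 0.35 to 0.775 m from the base axis. Payload 7.3 kg.
Tool frame: the origin (TCP) lies at the very end of the fingers, on their centre line; the grasp point (between the pads) lies 19 mm behind it; x points along the fingers, y is the direction in which the jaws open and shut, and the axes are right-handed (so a half turn about x gives the same grasp; the last joint's range is limited). The gripper opens to 92 mm and grips with 3 to 60 N. Pads are 19 mm wide; open, the fingers measure 130 mm over their backs; the gripper's body (75 mm by 190 mm) begins 47 mm behind the grasp point.
Start: joints at [-1.252, 0.342, 1.524, -0, 1.275, -0.146], TCP at [0.235, -0.469, 0.197] pointing down, gripper open.
Joint ranges: [-2.53, 2.53], [-0.77, 2.02], [0.04, 2.7], [-1, 4.14], [0.28, 2.66], [-3.11, 3.11]. Speed limits (rad/s): [2.57, 2.57, 3.14, 3.14, 3.14, 3.14].

INTERFACE

Orientations are given as [roll, pitch, yaw] about the fixed x, y, z axes, in that order (R = Rz(yaw) Ry(pitch) Rx(roll)).
In Python, from cell import observe, vision, job gives the robot as it stands.
- The arm moves only by the tool send_rows, never from a script. Its argument "motion" is a list of rows, each an object with "hand": the opening, from -1 (shut) to 1 (fully open), so that 0 is half open; "slide": the shift along the tool's x, y, z in mm, a list of three; "spin": the turn about the tool's x in rad. In form: [{"hand": hand, "slide": [tx, ty, tz], "spin": spin}, ...]. A call has 1 to 8 rows; each row shifts and turns the pose as measured when the row begins, along the tool's axes as they then stand; what a row does not reach is not made up. A row lasts 1/10 s, in which the tool goes at most 50 mm and 8.59 degrees, less where a joint would pass 70% of its speed; a pose out of reach is approached as far as the arm can. A call with a gripper value outside its range is refused whole. The fingers move at their own pace and stop on an object; "grip_force" is the grip in N (left out, the last holds). Time passes only in rows, so rows that do not move let the fingers close. It gives the time, the measured TCP pose, the force and the opening at its end, in the units of the state.
- observe(): the state, without advancing time (a new reading comes with each control period).
- vision.read_camera(name): name is "scene" or "side" or "wrist"; returns a dict with "pixels" (400x640x3 uint8, blue, green, red), "range_z" (400x640 float32, m along the optical axis (not along the pixel's ray), 0 where there is no reading), "fx", "fy", "cx", "cy" (pixels), "distortion" ([k1, k2, p1, p2, k3] as OpenCV has them; the pictures are not rectified), "world_from_camera" (4x4, takes a point from camera to world coordinates); the wrist camera has in their place "T_tool_cam" (4x4, takes a point from camera to tool coordinates, whose origin is the TCP and whose axes are the tool frame's). Camera axes: x right, y down, z forward; pixel columns grow to the right and rows downward; lengths in m; the calibration is good to about 2 mm. A picture is of the moment at which its call begins: read the wrist's pose just before it.
- job.hand_in(): hands the job in, once; it reports no verdict.
Trained networks look in a picture, given as the dict that the camera call returned (one of the last four; its "shot" number tells which), for a name from the list of things; names that differ only in an ending like _2 or _b are one class to them, and where a whole thing is asked for, a point or a joint stands for the part that bears it (a point fixed in the world has none). Each returns a list of dicts, best first, with "conf" (0 to 1); they miss things now and then, are a little off and sometimes report something else, mostly with a low value. They report only what shows in the picture. A call takes as long as a camera call. They do not tell look-alikes from the thing itself.
- vision.search_frame(picture, thing): "uv" ([column, row] in pixels, amid what is visible of it).
- vision.cut_out(picture, thing): "mask" (400x640 bool, what is visible of it) and "uv" ([column, row] in pixels, amid what is visible of it).
The state is a dict: "time": time; "qpos": joint angles; "qvel": joint speeds; "joint_efforts": joint torques, N m; "tool_pos": TCP position; "tool_rot": TCP orientation; "contact_force": force on the tool from outside, world axes, zero at the start; "torque": the same for the moment, N m; "opening": finger opening in m.
Only numpy, scipy, OpenCV 4.12 (cv2) and the standard library are available. Lean on these libraries where they do the work, as an engineer would, in place of code of your own. Each camera call takes 0.05 s, during which the arm holds its last target.

TASK

The wooden printing block in the vise sits proud and crooked above its two steel parallels, and one parallel sticks out at the vise's end. Use the push stick to slide that parallel in under the block until its ends line up with the other one's, then tap the block down with the maul until it sits flat and firm on both parallels along its whole length so that neither can slide any more. Lay the stick and stand the maul upright back on the table; keep the gripper off the block and the parallels, and leave the other things on the table where they are.

Things in the scene. Friction and masses are not known exactly. Their poses are not given: they have to be found in the camera images.
- vise: Low grey vise, fixed. Origin at table height under the middle of the jaw gap; z up, y along the jaws. Flat bed: top at z = 25 mm, x -120 to +70, y -70 to +115. Two dark jaws 22 thick, y -55 to +55, tops at z = 70, inner faces at x = -30 and +30. Screw and tee handle on the -x side out to x = -137, below z = 70. One parallel sticks out at the +y end.
- work: Beech printing block 60 x 100 (y) x 40 mm in the jaws, at the vise's x = y = 0, axes as the vise's; origin at the centre of its underside. It only slides in z and rocks about x, and stays where left. Pressing down takes about 8 N, 15 N once one end bears. Seated: level, underside at z = 43, top at z = 83. Starts 7 to 10 mm too high at its middle, rocked up to 0.05 rad.
- work_end_near (a point): middle of the block's top edge at its +y end (the end where a parallel sticks out), 50 mm from the block's middle
- work_end_far (a point): middle of the block's top edge at its -y end
- parallel_a: Loose steel parallel 12 x 80 (y) x 18 mm, 0.13 kg, on the bed along y against one jaw with 1 mm of play; origin at the centre of its underside. Home: centred at the vise's y = 0 (within 8 mm), wholly under the block. The one that sticks out starts centred at y = +38 to +55; it may be either of the two, at either jaw.
- parallel_b: The second parallel, the same as the first.
- stick: Plywood push stick, loose, 60 g, 10 mm thick (y). Origin in its handle: the handle is an upright board 60 long (x, -30 to +30), from 24 below to 18 above the origin. From its foot a bar 12 tall (24 to 12 below the origin) runs towards +x; its square tip is 140 from the origin. Lies on the table on its long lower edge, origin 24 mm up.
- maul: Upright maul, loose, 0.34 kg, stands on its flat white nylon head (44 diameter, 50 tall); wooden round handle above, 26 diameter, up to 144 above the table. Origin on the axis in the handle, 95 above the flat striking face; z up the handle.
- tumbler: green drinking tumbler, bystander, 76 diameter, 160 tall, origin under its base
- glue: white glue bottle, bystander, 44 diameter, 120 tall, origin under its base
- jar: glass jar, bystander, 56 diameter, 65 tall, origin under its base
- tape: roll of paper tape, bystander, 68 diameter, 18 tall, origin at the centre of its underside
- tape_small: small roll of tape, bystander, 48 diameter, 14 tall, origin at the centre of its underside
- bowl: grey plastic bowl, bystander, 104 diameter, 55 tall, origin under its base
- spare_block: spare wooden block lying on the table, bystander, 60 x 100 x 30, origin at the centre of its underside
- scissors: scissors lying flat, bystander, 160 long, 11 tall, origin near the finger loops
Mind the look-alikes: they are no part of the job. What is shaped like the maul but yellow is not meant.

How it is judged:
On the way, in this order (a step that is already met when the one before it is completed fails the run):
1. both parallels lie wholly under the block, level with one another, one at each jaw (y of parallel_a in the frame of vise between -0.008 and 0.008 m and angle between the y axis of each of parallel_a, parallel_b and the y axis of vise, either way round below 0.1 rad and z of each of parallel_a, parallel_b in the frame of vise below 0.029 m and y of parallel_b in the frame of vise between -0.008 and 0.008 m and distance between parallel_a and parallel_b above 0.03 m), for 0.2 s.
2. the block sits flat and bears on both parallels (all of step 1 and z of each of work_end_near, work_end_far in the frame of vise below 0.0845 m and contact force between work and parallel_a above 1.2 N and contact force between work and parallel_b above 1.2 N), for 0.2 s.
At the end, for the whole second after the job is handed in: Both parallels lie on the bed along the jaws, one at each side, within 8 mm of the block's middle; the block's top is within 1.5 mm of seated height at both ends and it bears on each parallel with over 1.2 N; the stick lies and the maul stands upright on the table (all of step 2 and height (world z) of stick below 0.034 m and angle between maul's own z axis and vertical below 0.1 rad and height (world z) of maul below 0.103 m); the robot touches nothing.
It fails at once if the gripper or arm touches the block (contact force between any of the fingers, the arm and work above 0.5 N).
It fails at once if the gripper touches a parallel (contact force between the fingers and parallel_a above 0.5 N or contact force between the fingers and parallel_b above 0.5 N).
It fails at once if the push stick is used to press the block down (contact force between stick and work above 5 N).
It fails at once if the stuck-out parallel is pushed with the maul (contact force between maul and parallel_a above 0.5 N or contact force between maul and parallel_b above 0.5 N).
It fails at once if another thing on the table is moved more than 3 cm (distance of any of tumbler, glue, jar, tape, tape_small, bowl, spare_block, scissors from where it was at the start of the episode above 0.03 m).
It also fails if it takes over 72 s, if anything falls off the work surface, if the arm or the gripper's body presses on something with over 40 N, if the wrist force passes 120 N, or if a joint passes its speed limit or range.

## Working session

There is one attempt and no reset: what is moved stays moved. The work goes in short steps, Python scripts to look and compute and a tool call to move; the robot and the scene stay as the last step left them, time stands still between calls to the robot, and variables do not carry over. Pictures are saved under pics/ and viewed, and the job is handed in when it is done.

Besides the shell and the picture viewer there is one more tool, called after ">>>" in YAML: its name, and indented under it one key for each argument. send_rows: Moves the arm, as the interface text tells. Its arguments: {"type":"object","properties":{"motion":{"type":"array","items":{"type":"object","properties":{"hand":{"type":"number"},"slide":{"type":"array","items":{"type":"number"}},"spin":{"type":"number"}}}},"grip_force":{"type":"number"}},"required":["motion"]}

```bash
ls; mkdir -p pics
cat > h.py <<'E'
import numpy as np, cv2
from cell import observe, vision, job
def snap(name,fn=None):
    p=vision.read_camera(name)
    if fn: cv2.imwrite('pics/'+fn,p['pixels'])
    return p
def RT():
    s=observe(); from scipy.spatial.transform import Rotation as R
    T=np.eye(4);T[:3,:3]=R.from_euler('xyz',s['tool_rot']).as_matrix();T[:3,3]=s['tool_pos'];return T
def pts(p,T=None):
    """HxWx3 world points"""
    if T is None: T=p['world_from_camera']
    H,W=p['range_z'].shape
    K=np.array([[p['fx'],0,p['cx']],[0,p['fy'],p['cy']],[0,0,1.]])
    uv=np.stack(np.meshgrid(np.arange(W),np.arange(H)),-1).reshape(-1,1,2).astype(float)
    n=cv2.undistortPoints(uv,K,np.array(p['distortion'],float)).reshape(H,W,2)
    z=p['range_z'].astype(float)
    P=np.concatenate([n*z[...,None],z[...,None]],-1)
    P=P@np.array(T)[:3,:3].T+np.array(T)[:3,3]
    P[z==0]=np.nan
    return P
def proj(p,X,T=None):
    if T is None: T=p['world_from_camera']
    Ti=np.linalg.inv(T); K=np.array([[p['fx'],0,p['cx']],[0,p['fy'],p['cy']],[0,0,1.]])
    X=np.atleast_2d(X).astype(float)
    return cv2.projectPoints(X@Ti[:3,:3].T+Ti[:3,3],np.zeros(3),np.zeros(3),K,np.array(p['distortion'],float))[0].reshape(-1,2)
E
python3 - <<'E'
from h import *
print(observe())
for n in ['scene','side','wrist']:
    p=snap(n,n+'0.png')
    np.save(n+'0.npy',{k:v for k,v in p.items()},allow_pickle=True)
    for t in ['vise','work','parallel_a','stick','maul','tumbler','glue','jar','tape','tape_small','bowl','spare_block','scissors']:
        r=vision.search_frame(p,t)
        print(n,t,[(np.round(d['uv']).tolist(),round(d['conf'],2)) for d in r[:4]])
E
```

```text
pics
{'time': 0.0, 'qpos': array([-1.25201486e+00,  3.42698757e-01,  1.52501106e+00, -1.68778085e-05,
        1.27537809e+00, -1.45988356e-01]), 'qvel': array([ 6.82325791e-04,  2.23092274e-05,  4.52524107e-04, -3.92293903e-04,
       -9.13790996e-04,  4.70898011e-04]), 'joint_efforts': array([-1.97103168e-04, -4.31243670e+01, -2.44225073e+01,  7.16064451e-02,
        5.54354070e-02, -1.06525545e-04]), 'tool_pos': array([ 0.23519391, -0.46887513,  0.1964595 ]), 'tool_rot': array([-1.7059914 ,  1.56930099,  1.900376  ]), 'contact_force': array([0.02870545, 0.33887317, 0.12911743]), 'torque': array([-0.00375977, -0.00479546, -0.01331729]), 'opening': 0.09201663251643451}
scene vise [([319.0, 220.0], 0.81), ([485.0, 227.0], 0.53)]
scene work [([312.0, 199.0], 0.77)]
scene parallel_a []
scene stick [([445.0, 240.0], 0.72), ([486.0, 227.0], 0.31)]
scene maul [([249.0, 170.0], 0.95), ([230.0, 153.0], 0.64), ([285.0, 171.0], 0.56)]
scene tumbler [([241.0, 217.0], 0.95), ([248.0, 171.0], 0.65), ([273.0, 157.0], 0.44)]
scene glue [([463.0, 290.0], 0.62)]
scene jar []
scene tape [([414.0, 219.
[... 226 characters left out ...]
arallel_a [([334.0, 231.0], 0.41)]
side stick [([339.0, 323.0], 0.77)]
side maul [([354.0, 156.0], 0.8), ([366.0, 175.0], 0.79), ([385.0, 128.0], 0.53)]
side tumbler [([272.0, 169.0], 0.91)]
side glue [([238.0, 337.0], 0.83)]
side jar [([316.0, 166.0], 0.84)]
side tape [([370.0, 288.0], 0.74)]
side tape_small [([228.0, 298.0], 0.48)]
side bowl [([404.0, 157.0], 0.65)]
side spare_block [([246.0, 222.0], 0.98)]
side scissors [([375.0, 363.0], 0.91)]
wrist vise []
wrist work []
wrist parallel_a []
wrist stick []
wrist maul [([432.0, 56.0], 0.95)]
wrist tumbler []
wrist glue []
wrist jar []
wrist tape []
wrist tape_small []
wrist bowl [([285.0, 62.0], 0.7)]
wrist spare_block []
wrist scissors []
```

View pics/scene0.png

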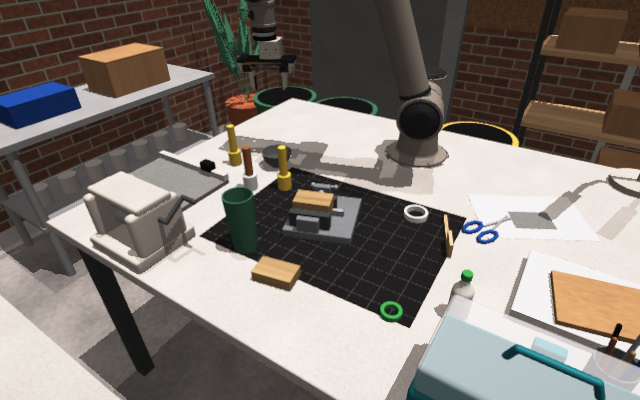

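View pics/side0.png

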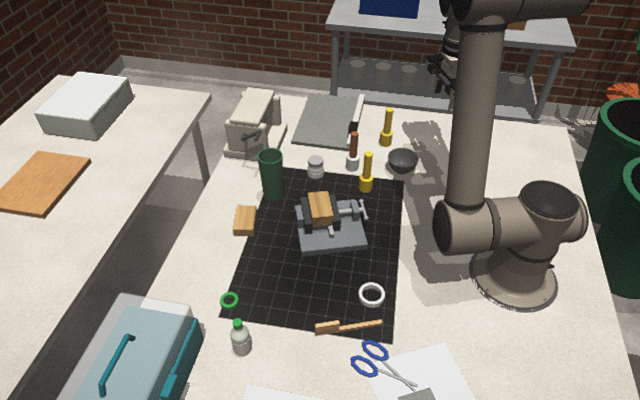

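View pics/wrist0.png

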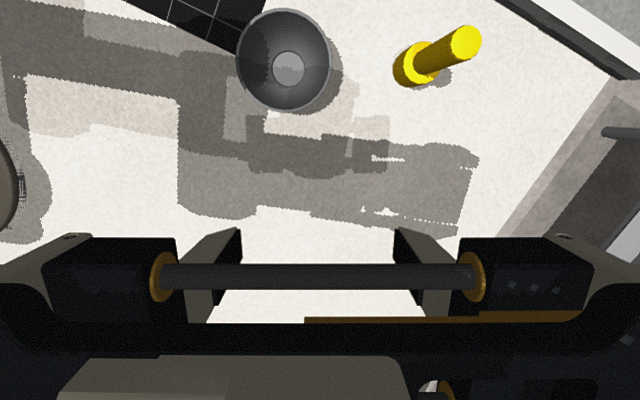

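Run:
```python
from h import *
for n in ['scene','side']:
    p=np.load(n+'0.npy',allow_pickle=True).item()
    print(n,p['fx'],np.round(p['world_from_camera'],3).tolist(),p['distortion'])
    P=pts(p)
    q=[(249,170),(230,153),(285,171),(445,240),(312,199),(319,220),(241,217),(275,274),(414,219)] if n=='scene' else [(354,156),(366,175),(385,128),(339,323),(324,221),(334,231),(272,169),(316,166),(404,157),(246,222)]
    for u,v in q: print((u,v),np.round(P[v,u],3))
```

```text
scene 397.90887339964564 [[-0.544, 0.486, -0.684, 1.274], [0.839, 0.296, -0.457, 0.435], [-0.019, -0.822, -0.568, 0.67], [0.0, 0.0, 0.0, 1.0]] [-0.0162414  0.         0.         0.         0.       ]
(249, 170) [ 0.506 -0.348  0.07 ]
(230, 153) [ 0.421 -0.514  0.047]
(285, 171) [ 0.446 -0.255  0.064]
(445, 240) [0.436 0.256 0.003]
(312, 199) [ 0.563 -0.073  0.09 ]
(319, 220) [ 0.592 -0.033  0.055]
(241, 217) [ 0.749 -0.148  0.119]
(275, 274) [ 0.789 -0.024  0.03 ]
(414, 219) [0.403 0.156 0.012]
side 483.5967671563446 [[-0.98, -0.145, 0.137, 0.365], [-0.2, 0.694, -0.692, 0.888], [0.005, -0.705, -0.709, 1.067], [0.0, 0.0, 0.0, 1.0]] [0.01502769 0.         0.         0.         0.        ]
(354, 156) [ 0.492 -0.353  0.056]
(366, 175) [ 0.44  -0.263  0.06 ]
(385, 128) [ 0.407 -0.501  0.076]
(339, 323) [0.435 0.265 0.041]
(324, 221) [ 0.531 -0.037  0.065]
(334, 231) [ 0.501 -0.039  0.027]
(272, 169) [ 0.708 -0.145  0.137]
(316, 166) [ 0.604 -0.28   0.054]
(404, 157) [ 0.329 -0.421  0.025]
(246, 222) [ 0.758 -0.015  0.034]
```

The maul candidates in scene0 are (249,170), with a white head and brown handle, and two yellow look-alikes at (285,171) and (230,153). I choose the white one. The vise is at (319,220), with its screw towards world -x and the stuck-out parallel towards world +y. The stick is at (445,240); the board, scissors and clamp parts aren't involved. Next I'll make close crops and fit poses.

Run:
```python
from h import *
p=np.load('scene0.npy',allow_pickle=True).item();q=np.load('side0.npy',allow_pickle=True).item()
a=cv2.resize(p['pixels'][135:255,215:375],None,fx=4,fy=4,interpolation=cv2.INTER_CUBIC)[:480]
cv2.imwrite('pics/c1.png',a)
b=cv2.resize(q['pixels'][165:265,270:400],None,fx=5,fy=5,interpolation=cv2.INTER_CUBIC)
cv2.imwrite('pics/c2.png',b)
b=cv2.resize(q['pixels'][290:350,290:400],None,fx=5,fy=5,interpolation=cv2.INTER_CUBIC)
cv2.imwrite('pics/c3.png',b)
# top-down height map from both cams
for n,P,I in (('p',pts(p),p['pixels']),('q',pts(q),q['pixels'])):
    m=np.isfinite(P[...,0])&(P[...,0]>.38)&(P[...,0]<.68)&(P[...,1]>-.2)&(P[...,1]<.15)&(P[...,2]>.015)
    X=P[m]
    for lo,hi in ((.018,.032),(.065,.075),(.08,.105)):
        s=X[(X[:,2]>lo)&(X[:,2]<hi)]
        print(n,lo,len(s),np.round(s.min(0),3),np.round(s.max(0),3), cv2.minAreaRect((s[:,:2]*1000).astype(np.float32)))
```

```text
p 0.018 1244 [ 0.409 -0.136  0.018] [0.644 0.053 0.032] ((524.6280517578125, -64.53802490234375), (196.06820678710938, 184.18136596679688), 20.126659393310547)
p 0.065 358 [ 0.453 -0.117  0.065] [ 0.622 -0.009  0.075] ((536.808837890625, -81.51311492919922), (167.20150756835938, 107.94818878173828), 17.8223819732666)
p 0.08 562 [ 0.511 -0.131  0.08 ] [ 0.598 -0.022  0.092] ((554.6007690429688, -77.22479248046875), (65.8607406616211, 99.79268646240234), 18.834091186523438)
q 0.018 1766 [ 0.381 -0.185  0.018] [0.636 0.15  0.032] ((494.6962890625, 1.745941162109375), (190.6141357421875, 343.4761047363281), 19.7571964263916)
q 0.065 574 [ 0.436 -0.147  0.065] [ 0.623 -0.011  0.075] ((529.9312744140625, -86.64618682861328), (183.3278350830078, 112.24787902832031), 18.801250457763672)
q 0.08 587 [ 0.506 -0.138  0.08 ] [ 0.595 -0.022  0.099] ((550.6971435546875, -79.37376403808594), (60.37705612182617, 106.97559356689453), 19.673778533935547)
```

View pics/c1.png

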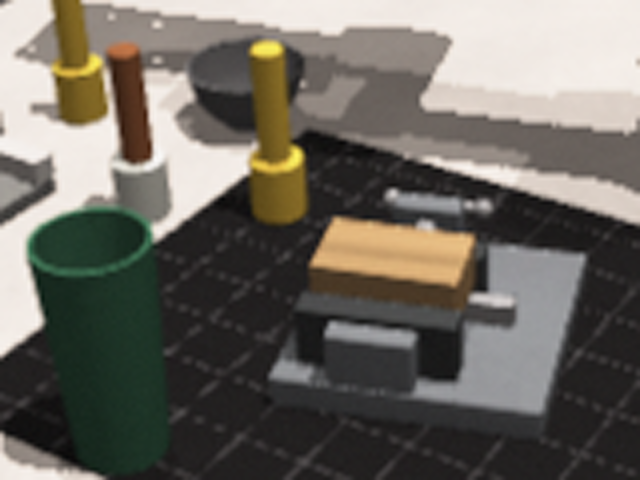

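View pics/c2.png

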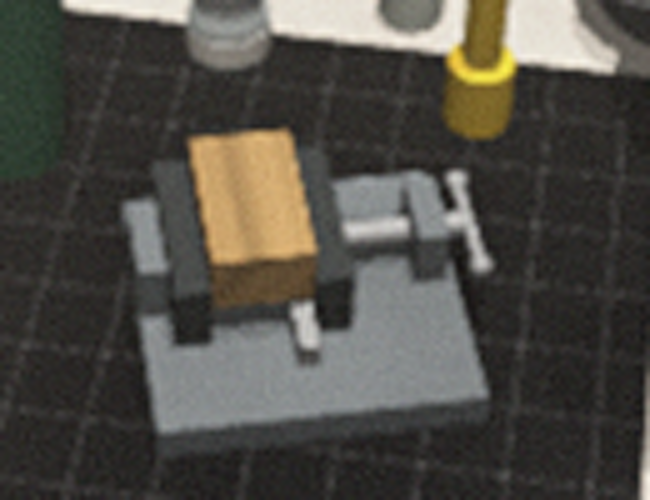

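View pics/c3.png

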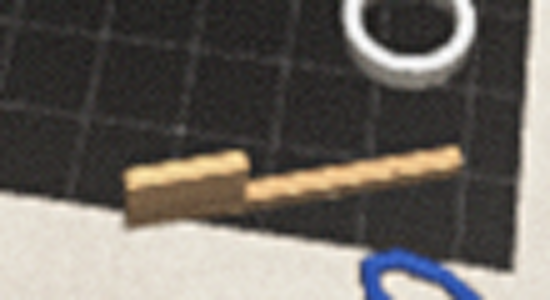

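c1 and c2 show the white-headed maul at (249,170) in the scene picture. They also show the parallel protruding on the screw (-x) side jaw at vise +y. In c3 the stick's handle is at the left (world +x) and its bar points towards world -x.

Run:
```python
from h import *
for n,box in (('scene',(435,210,460,260)),('side',(310,312,388,338))):
    p=np.load(n+'0.npy',allow_pickle=True).item(); P=pts(p)
    hsv=cv2.cvtColor(p['pixels'],cv2.COLOR_BGR2HSV)
    m=np.zeros(hsv.shape[:2],bool); u0,v0,u1,v1=box; m[v0:v1,u0:u1]=1
    w=m&(hsv[...,1]>80)&(hsv[...,0]>5)&(hsv[...,0]<25)&(P[...,2]>.004)
    X=P[w]; print(n,len(X),np.round(X.min(0),3),np.round(X.max(0),3))
    lo=X[(X[:,2]<.016)];hi=X[X[:,2]>.03]
    c=np.median(lo,0);d=np.linalg.svd((X-X.mean(0))[:,:2],full_matrices=False)[2][0]
    print('dir',np.degrees(np.arctan2(d[1],d[0])),'lo',np.round(c,3),'hi',len(hi),np.round(np.median(hi,0),3))
    t=X[:,:2]@d; print('ext',t.min(),t.max(),(t.max()-t.min()))
    top=X[X[:,2]>.037]; print('top',len(top),np.round(top.mean(0),4),cv2.minAreaRect((top[:,:2]*1000).astype(np.float32)))
    # maul
    for uv in ((249,170),) if n=='scene' else ((354,156),):
        r=[d for d in vision.cut_out(vision.read_camera(n),'maul')]
        for d in r:
            if abs(d['uv'][0]-uv[0])+abs(d['uv'][1]-uv[1])<12:
                Y=P[d['mask']&np.isfinite(P[...,0])]; Y=Y[(Y[:,2]<.16)]
                for l,h in ((.01,.045),(.06,.13)):
                    s=Y[(Y[:,2]>l)&(Y[:,2]<h)]; print('maul',l,len(s),np.round(np.median(s,0),4),np.round(s.max(0),3))
```

```text
scene 193 [0.336 0.217 0.004] [0.495 0.288 0.045]
dir 21.69802116339164 lo [0.393 0.244 0.01 ] hi 48 [0.475 0.275 0.039]
ext 0.3926669487782986 0.5646687466181552 0.17200179783985664
top 29 [0.4696 0.2724 0.0405] ((467.0307922363281, 273.4048767089844), (57.71510314941406, 9.711783409118652), 22.993865966796875)
maul 0.01 126 [ 0.5147 -0.3433  0.0272] [ 0.523 -0.333  0.045]
maul 0.06 154 [ 0.5072 -0.3495  0.0969] [ 0.515 -0.343  0.13 ]
side 487 [0.335 0.217 0.004] [0.491 0.289 0.047]
dir 23.28718669375123 lo [0.397 0.247 0.011] hi 147 [0.462 0.275 0.04 ]
ext 0.39451896525010793 0.5627382519500165 0.16821928669990854
top 107 [0.4623 0.2742 0.0413] ((462.43316650390625, 273.53857421875), (59.53996658325195, 12.300256729125977), 22.665977478027344)
maul 0.01 108 [ 0.4946 -0.3423  0.0269] [ 0.519 -0.33   0.045]
maul 0.06 131 [ 0.4944 -0.3503  0.0952] [ 0.508 -0.339  0.129]
```

```bash
cat >> h.py <<'E'
def go(target,ang=None):
    """print total slide (mm) & spin to target pos and tool-y world angle (deg, mod 180)"""
    T=RT(); R=T[:3,:3]; d=R.T@(np.array(target)-T[:3,3])*1000
    a=np.degrees(np.arctan2(R[1,1],R[0,1]))
    out='tcp %s toolx %s yang %.2f slide %s dist %.1f'%(np.round(T[:3,3],4),np.round(R[:,0],3),a,np.round(d,1),np.linalg.norm(d))
    if ang is not None:
        e=(ang-a+90)%180-90
        out+=' | world turn %.1f deg -> spin about tool x %.4f rad'%(e,np.radians(e)*np.sign(R[2,0]))
    print(out); s=observe(); print('t %.2f F %s q6 %.2f open %.4f'%(s['time'],np.round(s['contact_force'],2),s['qpos'][5],s['opening']))
E
python3 - <<'E'
from h import *
go([.46,.27,.2],112.8)
E
```

```text
tcp [ 0.2354 -0.4693  0.1971] toolx [ 0. -0. -1.] yang -63.37 slide [  -2.9 -560.2 -532.2] dist 772.7 | world turn -3.8 deg -> spin about tool x 0.0669 rad
t 2.30 F [-0.54 -0.69 -0.73] q6 -0.15 open 0.0915
```

Run:
```python
from h import *
go([.37,-.15,.3])
```

```text
tcp [ 0.2354 -0.4693  0.1971] toolx [ 0. -0. -1.] yang -63.37 slide [-102.9 -225.1 -263.5] dist 361.5
t 2.30 F [-0.54 -0.69 -0.73] q6 -0.15 open 0.0915
```

>>> send_rows:
  motion:
    - {"hand":1,"slide":[-14,-30,-35],"spin":0}
    - {"hand":1,"slide":[-14,-30,-35],"spin":0}
    - {"hand":1,"slide":[-14,-30,-35],"spin":0}
    - {"hand":1,"slide":[-14,-30,-35],"spin":0}
    - {"hand":1,"slide":[-14,-30,-35],"spin":0}
    - {"hand":1,"slide":[-14,-30,-35],"spin":0}
    - {"hand":1,"slide":[-14,-30,-35],"spin":0}
    - {"hand":1,"slide":[0,0,0],"spin":0}

```text
time: 3.1
tool_pos: [0.3641, -0.1619, 0.2984]
tool_rot: [3.131, 1.567, 0.45]
contact_force: [-0.1, -0.5, 0.5]
opening: 0.092
```

Run:
```python
from h import *
T=RT(); p=snap('wrist','wrist1.png'); p['T']=T@p['T_tool_cam']; np.save('wrist1.npy',p,allow_pickle=True)
go([.4645,.273,.1],112.8)
P=pts(p,p['T'])
m=(P[...,2]>.08)&(P[...,2]<.105); X=P[m]; print(len(X),cv2.minAreaRect((X[:,:2]*1000).astype(np.float32)))
m=(P[...,2]>.018)&(P[...,2]<.031); X=P[m]; print(len(X),cv2.minAreaRect((X[:,:2]*1000).astype(np.float32)))
```

```text
tcp [ 0.3632 -0.1637  0.2975] toolx [ 0.002  0.001 -1.   ] yang -63.67 slide [ 198.2 -346.4 -284. ] dist 489.9 | world turn -3.5 deg -> spin about tool x 0.0616 rad
t 3.15 F [-0.27  0.36  0.17] q6 0.49 open 0.0919
2900 ((499.15386962890625, -194.45143127441406), (330.1732177734375, 102.12371063232422), 74.0482177734375)
8953 ((459.63092041015625, -260.9757995605469), (379.5799255371094, 878.884033203125), 27.01369285583496)
```

View pics/wrist1.png

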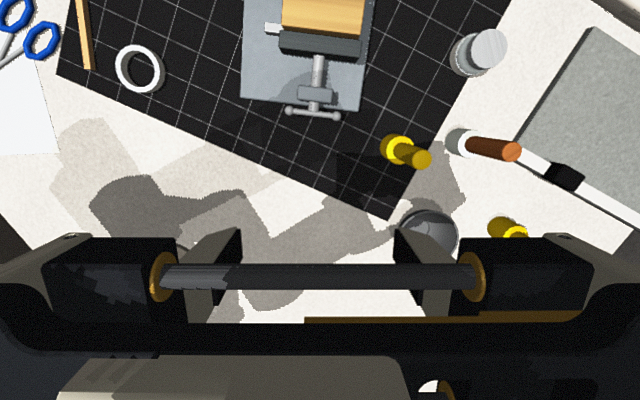

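```bash
cat > vf.py <<'E'
from h import *
def report(n,P,box):
    u0,v0,u1,v1=box
    Q=P[v0:v1,u0:u1].reshape(-1,3); Q=Q[np.isfinite(Q[:,0])]
    s=Q[(Q[:,2]>.021)&(Q[:,2]<.030)]
    r=cv2.minAreaRect((s[:,:2]*1000).astype(np.float32)); print(n,'bed',len(s),np.median(s[:,2]),r)
    s=Q[(Q[:,2]>.078)&(Q[:,2]<.105)]
    print(n,'top',len(s),cv2.minAreaRect((s[:,:2]*1000).astype(np.float32)))
    return Q
if __name__=='__main__':
    p=np.load('wrist1.npy',allow_pickle=True).item();report('w',pts(p,p['T']),(225,0,385,115))
    for n,b in (('scene',(270,170,375,250)),('side',(285,180,380,262))):
        p=np.load(n+'0.npy',allow_pickle=True).item();report(n,pts(p),b)
E
python3 vf.py
```

```text
w bed 7306 0.025270080430599223 ((500.5045471191406, -71.1799087524414), (152.05799865722656, 185.81884765625), 20.643613815307617)
w top 2638 ((537.938232421875, -80.7545166015625), (37.90791702270508, 99.90486907958984), 21.537946701049805)
scene bed 1110 0.023187941990224115 ((515.5142822265625, -114.84053039550781), (247.8204803466797, 272.34210205078125), 20.110729217529297)
scene top 592 ((554.272705078125, -77.1050796508789), (66.04114532470703, 99.99718475341797), 19.36435890197754)
side bed 1564 0.026543965592361052 ((501.77587890625, -111.69998168945312), (253.9452362060547, 267.2811584472656), 19.020099639892578)
side top 599 ((550.620849609375, -79.19581604003906), (60.38239669799805, 107.34235382080078), 19.653905868530273)
```

>>> send_rows:
  motion:
    - {"hand":1,"slide":[10,-35,-29],"spin":0.01}
    - {"hand":1,"slide":[10,-35,-29],"spin":0.01}
    - {"hand":1,"slide":[10,-35,-29],"spin":0.01}
    - {"hand":1,"slide":[10,-35,-29],"spin":0.01}
    - {"hand":1,"slide":[10,-35,-29],"spin":0.01}
    - {"hand":1,"slide":[10,-35,-29],"spin":0.01}
    - {"hand":1,"slide":[10,-35,-29],"spin":0}
    - {"hand":0.2,"slide":[10,-35,-29],"spin":0}

```text
time: 3.95
tool_pos: [0.4664, 0.1834, 0.2119]
tool_rot: [1.561, 1.564, -1.207]
contact_force: [1.9, -0.6, 0.8]
opening: 0.0878
```

Run:
```python
from h import *
T=RT(); p=snap('wrist','wrist2.png'); p['T']=T@p['T_tool_cam']; np.save('wrist2.npy',p,allow_pickle=True)
go([.4645,.273,.1],112.8)
```

```text
tcp [0.4671 0.1888 0.2096] toolx [ 0.001 -0.003 -1.   ] yang -68.44 slide [109.3 -79.6 -28.6] dist 138.2 | world turn 1.2 deg -> spin about tool x -0.0216 rad
t 4.00 F [ 0.18  2.52 -1.28] q6 1.43 open 0.0840
```

View pics/wrist2.png

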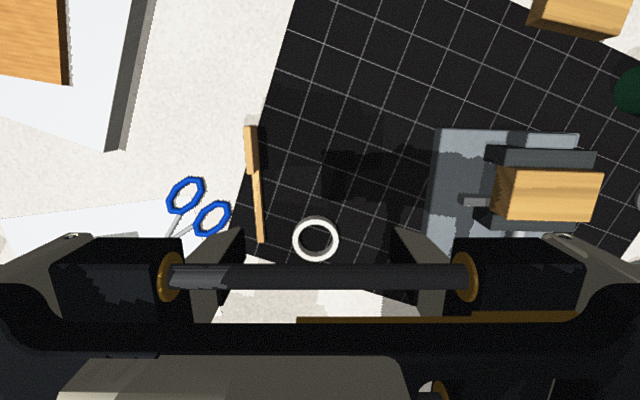

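The view shows the stick at (253,180), the tape ring at (315,238), and the vise at the right with the parallel end at (470,201). I'll measure the stick and vise from this.

```bash
cat > st.py <<'E'
from h import *
def stick(p,T,box):
    P=pts(p,T);u0,v0,u1,v1=box
    hsv=cv2.cvtColor(p['pixels'],cv2.COLOR_BGR2HSV)
    m=np.zeros(hsv.shape[:2],bool);m[v0:v1,u0:u1]=1
    w=m&(P[...,2]>.005)&(hsv[...,1]>70)&(hsv[...,0]<25)&(hsv[...,0]>5)
    X=P[w]
    hi=X[X[:,2]>.037]; r=cv2.minAreaRect((hi[:,:2]*1000).astype(np.float32)); print('handle top',len(hi),hi[:,2].mean(),r)
    bar=X[(X[:,2]<.017)&(X[:,2]>.009)]; print('bar',len(bar),cv2.minAreaRect((bar[:,:2]*1000).astype(np.float32)))
    print('all',cv2.minAreaRect((X[:,:2]*1000).astype(np.float32)))
if __name__=='__main__':
    from vf import report
    p=np.load('wrist2.npy',allow_pickle=True).item()
    stick(p,p['T'],(238,110,275,248))
    Q=report('w2',pts(p,p['T']),(425,120,606,235))
    P=pts(p,p['T'])
    for u,v in [(465,198),(470,200),(475,202),(482,202),(500,190),(540,195),(580,195),(590,210),(600,180),(500,215),(450,160)]: print(u,v,np.round(P[v,u],4))
    a=cv2.resize(p['pixels'][115:240,420:620],None,fx=4,fy=4,interpolation=cv2.INTER_CUBIC);cv2.imwrite('pics/c4.png',a)
E
python3 st.py
```

```text
handle top 417 0.046730869329773043 ((469.19329833984375, 257.1530456542969), (58.52315139770508, 46.19993591308594), 21.566686630249023)
bar 567 ((410.56829833984375, 252.44137573242188), (168.24978637695312, 10.31412410736084), 22.314979553222656)
all ((417.92333984375, 236.31600952148438), (169.67822265625, 45.85929489135742), 22.206941604614258)
w2 bed 5969 0.025042593160728377 ((538.3294677734375, -56.94001770019531), (148.4145050048828, 186.4942169189453), 20.180721282958984)
w2 top 4659 ((549.7953491210938, -75.73149871826172), (59.6750602722168, 101.96996307373047), 20.07282066345215)
465 198 [ 0.507  -0.0089  0.0443]
470 200 [ 0.5069 -0.0174  0.0428]
475 202 [ 0.5069 -0.025   0.0428]
482 202 [ 0.5102 -0.0346  0.0416]
500 190 [ 0.5335 -0.0296  0.0672]
540 195 [ 0.5455 -0.0592  0.0903]
580 195 [ 0.5627 -0.1037  0.0895]
590 210 [ 0.5518 -0.125   0.0906]
600 180 [ 0.5857 -0.1129  0.0912]
500 215 [ 0.5063 -0.0402  0.0758]
450 160 [0.5443 0.024  0.0244]
```

View pics/c4.png

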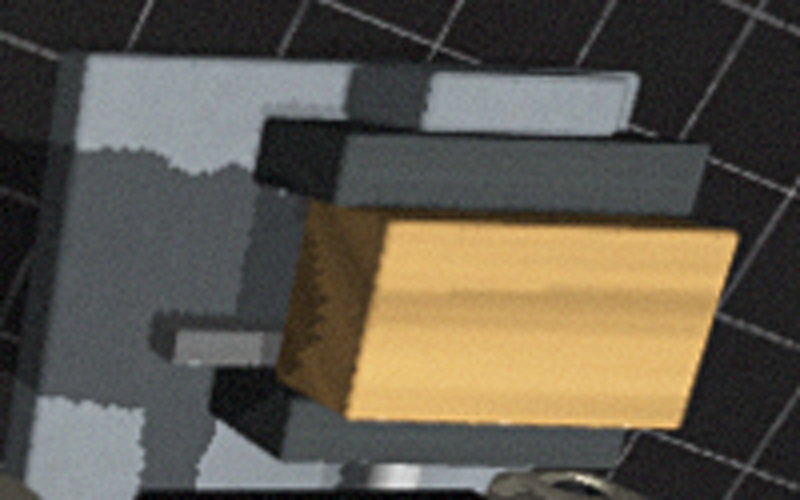

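Run:
```python
from h import *
go([.463,.273,.07],112.4)
```

```text
tcp [0.4671 0.1888 0.2096] toolx [ 0.001 -0.003 -1.   ] yang -68.44 slide [139.3 -80.3 -27.2] dist 163.1 | world turn 0.8 deg -> spin about tool x -0.0147 rad
t 4.00 F [ 0.18  2.52 -1.28] q6 1.43 open 0.0840
```

>>> send_rows:
  motion:
    - {"hand":-0.3,"slide":[35,-20,-7],"spin":-0.015}
    - {"hand":-0.3,"slide":[35,-20,-7],"spin":0}
    - {"hand":-0.3,"slide":[35,-20,-7],"spin":0}
    - {"hand":-0.3,"slide":[35,-20,-7],"spin":0}
    - {"hand":-0.3,"slide":[0,0,0],"spin":0}
    - {"hand":-0.3,"slide":[0,0,0],"spin":0}
    - {"hand":-0.3,"slide":[0,0,0],"spin":0}

```text
time: 4.7
tool_pos: [0.4678, 0.2691, 0.0612]
tool_rot: [1.05, 1.563, -1.704]
contact_force: [0.9, -0.4, 0.7]
opening: 0.0328
```

Run:
```python
from h import *
T=RT(); p=snap('wrist','wrist3.png'); p['T']=T@p['T_tool_cam']; np.save('wrist3.npy',p,allow_pickle=True)
go([.463,.273,.012],112.4)
```

```text
tcp [0.4683 0.2691 0.0617] toolx [ 0.    -0.008 -1.   ] yang -67.82 slide [49.7 -5.9  3.3] dist 50.1 | world turn 0.2 deg -> spin about tool x -0.0038 rad
t 4.75 F [0.24 0.52 0.28] q6 1.57 open 0.0327
```

View pics/wrist3.png

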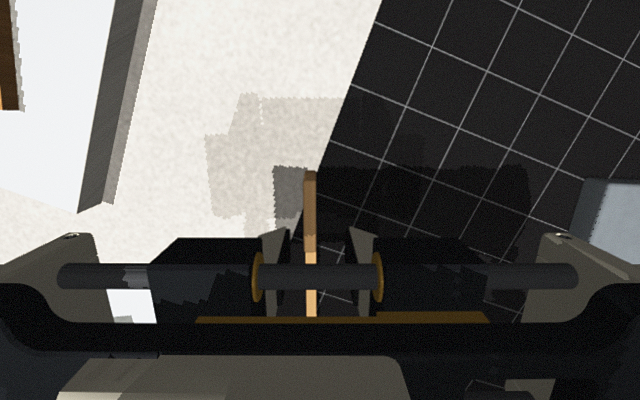

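The handle board (column 310) lies between the fingers, whose tips are at columns 275 and 365. I descend and grip.

>>> send_rows:
  motion:
    - {"hand":-0.3,"slide":[25,-3,1],"spin":0}
    - {"hand":-0.3,"slide":[24,-3,1],"spin":0}
    - {"hand":-0.3,"slide":[0,0,0],"spin":0}
    - {"hand":-1,"slide":[0,0,0],"spin":0}
    - {"hand":-1,"slide":[0,0,0],"spin":0}
    - {"hand":-1,"slide":[0,0,0],"spin":0}
    - {"hand":-1,"slide":[0,0,0],"spin":0}
  grip_force: 25

```text
time: 5.45
tool_pos: [0.4735, 0.272, 0.0236]
tool_rot: [2.731, 1.551, -0.029]
contact_force: [0.3, 0.9, -0.1]
opening: 0.0047
```

Run:
```python
from h import *
go([.463,.273,.11],112.4)
```

```text
tcp [0.4735 0.272  0.0236] toolx [ 0.02  -0.001 -1.   ] yang -68.14 slide [-86.6  -4.1   7.8] dist 87.1 | world turn 0.5 deg -> spin about tool x -0.0095 rad
t 5.45 F [ 0.35  0.95 -0.09] q6 1.58 open 0.0047
```

Run:
```python
from h import *
T=RT(); p=snap('wrist','wrist4.png'); q=snap('side'); cv2.imwrite('pics/c5.png',cv2.resize(q['pixels'][200:380,230:450],None,fx=3,fy=3))
go([.463,.273,.11],112.4)
```

```text
tcp [0.4733 0.2721 0.0233] toolx [ 0.02  -0.001 -1.   ] yang -68.13 slide [-86.9  -4.    7.7] dist 87.4 | world turn 0.5 deg -> spin about tool x -0.0093 rad
t 5.55 F [-0.2  -0.12  0.17] q6 1.58 open 0.0010
```

View pics/wrist4.png

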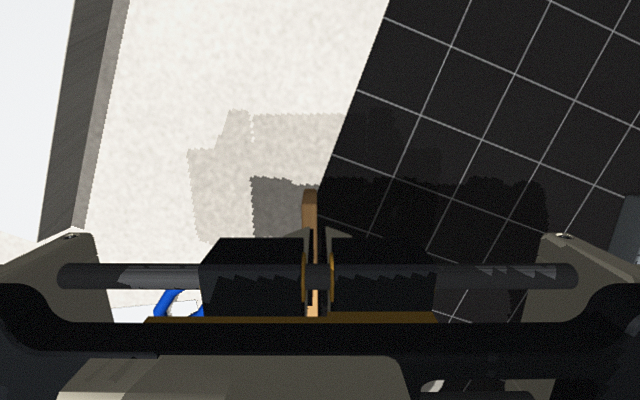

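View pics/c5.png

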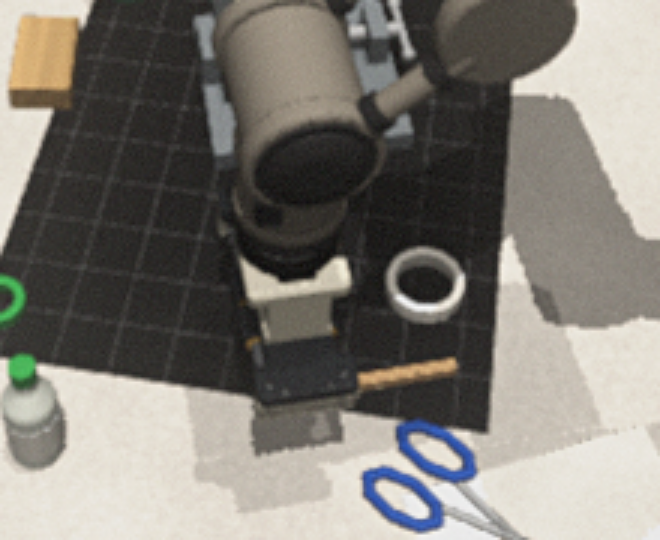

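Run:
```python
from h import *
T=RT(); p=snap('wrist'); p['T']=T@p['T_tool_cam']; np.save('wrist5.npy',p,allow_pickle=True)
cv2.imwrite('pics/c6.png',cv2.resize(p['pixels'][170:330,250:400],None,fx=4,fy=3.7,interpolation=cv2.INTER_CUBIC)[:600])
P=pts(p,p['T'])
for v in (195,205,215,225,235,245,255,300,308,314):
    print(v,[ (u,np.round(P[v,u],3).tolist()) for u in (300,308,314,320,326,332)])
print(observe()['opening'],np.round(p['T_tool_cam'],3).tolist())
```

```text
195 [(300, [0.482, 0.29, 0.001]), (308, [0.49, 0.287, 0.024]), (314, [0.491, 0.283, 0.024]), (320, [0.488, 0.276, 0.002]), (326, [0.489, 0.272, -0.0]), (332, [0.491, 0.268, 0.001])]
205 [(300, [0.474, 0.287, 0.0]), (308, [0.488, 0.285, 0.041]), (314, [0.49, 0.282, 0.042]), (320, [0.48, 0.273, 0.001]), (326, [0.482, 0.269, 0.001]), (332, [0.483, 0.265, 0.001])]
215 [(300, [0.466, 0.285, 0.001]), (308, [0.483, 0.283, 0.042]), (314, [0.484, 0.28, 0.042]), (320, [0.472, 0.27, 0.001]), (326, [0.474, 0.266, 0.0]), (332, [0.476, 0.261, 0.001])]
225 [(300, [0.458, 0.281, -0.0]), (308, [0.476, 0.281, 0.042]), (314, [0.478, 0.277, 0.042]), (320, [0.464, 0.267, 0.001]), (326, [0.466, 0.263, 0.001]), (332, [0.468, 0.258, 0.001])]
235 [(300, [0.479, 0.286, 0.067]), (308, [0.479, 0.281, 0.066]), (314, [0.48, 0.278, 0.064]), (320, [0.481, 0.275, 0.064]), (326, [0.484, 0.272, 0.067]), (332, [0.485, 0.269, 0.067])]
245 [(300, [0.502, 0.291, 0.13]), (308, [0.503, 0.289, 0.13]), (314, [0.48, 0.278, 0.077]), (320, [0.481, 0.275, 0.076]), (326, [0.504, 0.283, 0.128]), (332, [0.506, 0.282, 0.131])]
255 [(
[... 158 characters left out ...]
82, 0.137])]
300 [(300, [0.492, 0.287, 0.143]), (308, [0.491, 0.284, 0.14]), (314, [0.464, 0.272, 0.099]), (320, [0.465, 0.269, 0.098]), (326, [0.492, 0.278, 0.138]), (332, [0.495, 0.278, 0.143])]
308 [(300, [0.49, 0.286, 0.143]), (308, [0.489, 0.283, 0.141]), (314, [0.4, 0.246, 0.012]), (320, [0.394, 0.238, 0.002]), (326, [0.485, 0.275, 0.132]), (332, [0.493, 0.277, 0.143])]
314 [(300, [0.487, 0.285, 0.142]), (308, [0.487, 0.282, 0.141]), (314, [0.394, 0.244, 0.012]), (320, [0.387, 0.236, -0.0]), (326, [0.491, 0.278, 0.144]), (332, [0.492, 0.277, 0.144])]
0.00027267350912651566 [[0.001, -0.283, 0.959, -0.188], [1.0, 0.001, -0.0, -0.001], [-0.001, 0.959, 0.283, -0.075], [0.0, 0.0, 0.0, 1.0]]
```

View pics/c6.png

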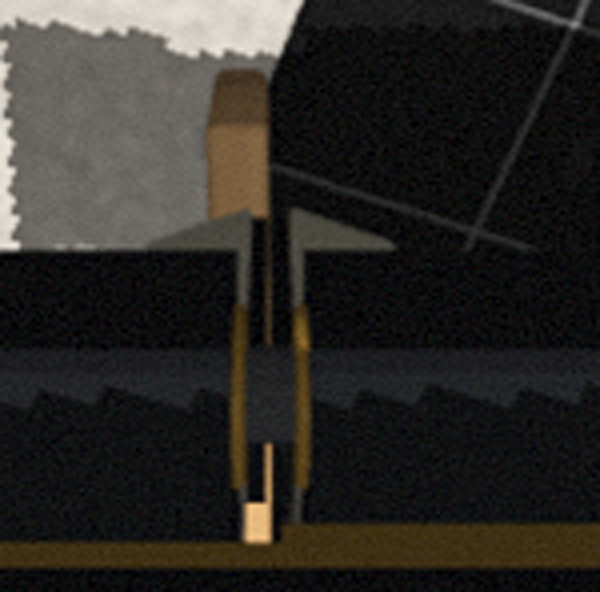

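Run:
```python
from h import *
p=np.load('wrist5.npy',allow_pickle=True).item(); C=p['T_tool_cam']
for X in ([0,-.046,0],[0,.046,0],[0,0,0],[-.02,0,0],[-.019,0,-.01],[0,0,-.01],[0,0,.01],[-.05,0,0]): print(X,proj(p,X,C))
T=p['T']@np.linalg.inv(C)
X=np.array([[.463,.273,.042]]); print(proj(p,X,p['T']))
P=pts(p,C)
for v in (228,232,236,240,250): print(v,[np.round(P[v,u],3).tolist() for u in (300,308,318,328,334)])
```

```text
[0, -0.046, 0] [[253.2589569  223.05393364]]
[0, 0.046, 0] [[383.60142404 223.20437385]]
[0, 0, 0] [[318.4266078  223.14732076]]
[-0.02, 0, 0] [[318.54001653 234.87050189]]
[-0.019, 0, -0.01] [[318.57115268 219.64652442]]
[0, 0, -0.01] [[318.45895363 209.74412455]]
[0, 0, 0.01] [[318.39509417 236.17525854]]
[-0.05, 0, 0] [[318.76298508 257.93241838]]
[[311.52020121 246.75677173]]
228 [[0.023, -0.015, 0.013], [-0.033, -0.006, -0.01], [0.022, -0.0, 0.013], [-0.033, 0.005, -0.01], [0.023, 0.013, 0.013]]
232 [[-0.038, -0.011, -0.01], [-0.039, -0.006, -0.01], [0.022, -0.0, 0.016], [-0.039, 0.005, -0.01], [-0.039, 0.009, -0.01]]
236 [[-0.045, -0.01, -0.01], [-0.044, -0.006, -0.01], [0.022, -0.0, 0.02], [-0.045, 0.005, -0.01], [-0.045, 0.008, -0.011]]
240 [[-0.103, -0.006, -0.036], [-0.102, -0.004, -0.035], [0.022, -0.0, 0.023], [-0.103, 0.003, -0.035], [-0.104, 0.005, -0.036]]
250 [[-0.11, -0.006, -0.035], [-0.109, -0.004, -0.035], [0.022, -0.0, 0.032], [-0.11, 0.002, -0.035], [-0.112, 0.004, -0.036]]
```

Run:
```python
from h import *
p=np.load('wrist0.npy',allow_pickle=True).item(); C=p['T_tool_cam']; P=pts(p,C)
for v in (224,228,232,236,240,250,260,290): print(v,[(u,np.round(P[v,u],3).tolist()) for u in (200,215,225,232,238,242)])
cv2.imwrite('pics/c7.png',cv2.resize(p['pixels'][200:330,140:260],None,fx=5,fy=4.5,interpolation=cv2.INTER_CUBIC))
```

```text
224 [(200, [0.198, -0.171, 0.081]), (215, [0.197, -0.149, 0.081]), (225, [0.196, -0.134, 0.08]), (232, [0.196, -0.124, 0.08]), (238, [0.197, -0.116, 0.081]), (242, [0.197, -0.11, 0.08])]
228 [(200, [0.198, -0.172, 0.087]), (215, [0.197, -0.15, 0.087]), (225, [0.195, -0.135, 0.086]), (232, [-0.033, -0.051, -0.01]), (238, [-0.03, -0.048, -0.009]), (242, [0.196, -0.11, 0.086])]
232 [(200, [0.197, -0.172, 0.093]), (215, [-0.039, -0.059, -0.01]), (225, [-0.038, -0.053, -0.01]), (232, [-0.038, -0.049, -0.01]), (238, [-0.035, -0.047, -0.008]), (242, [0.197, -0.111, 0.093])]
236 [(200, [0.196, -0.173, 0.099]), (215, [-0.044, -0.057, -0.01]), (225, [-0.045, -0.051, -0.01]), (232, [-0.041, -0.048, -0.009]), (238, [-0.037, -0.047, -0.007]), (242, [0.197, -0.111, 0.099])]
240 [(200, [-0.05, -0.063, -0.01]), (215, [-0.05, -0.055, -0.01]), (225, [-0.049, -0.05, -0.01]), (232, [-0.046, -0.047, -0.009]), (238, [-0.037, -0.047, -0.005]), (242, [0.196, -0.111, 0.105])]
250 [(200, [-0.061, -0.058, -0.01]), (215, [-0.061, -0.051, -0.01]), (225, [-0.059, -0.047, -0.009]), (232, [-0.049, -0.047, -0.004]), (238, [-0.038, -0.047, 0.001]), (242, [-0.03, -0.047, 0.006])]
260 [(200, [-0.071, -0.055, -0.01]), (215, [-0.068, -0.049, -0.009]), (225, [-0.061, -0.047, -0.005]), (232, [-0.05, -0.047, 0.001]), (238, [-0.04, -0.047, 0.007]), (242, [0.198, -0.114, 0.139])]
290 [(200, [-0.086, -0.049, -0.005]), (215, [-0.076, -0.047, 0.002]), (225, [-0.066, -0.047, 0.009]), (232, [0.197, -0.134, 0.191]), (238, [0.197, -0.124, 0.191]), (242, [0.198, -0.118, 0.192])]
```

View pics/c7.png

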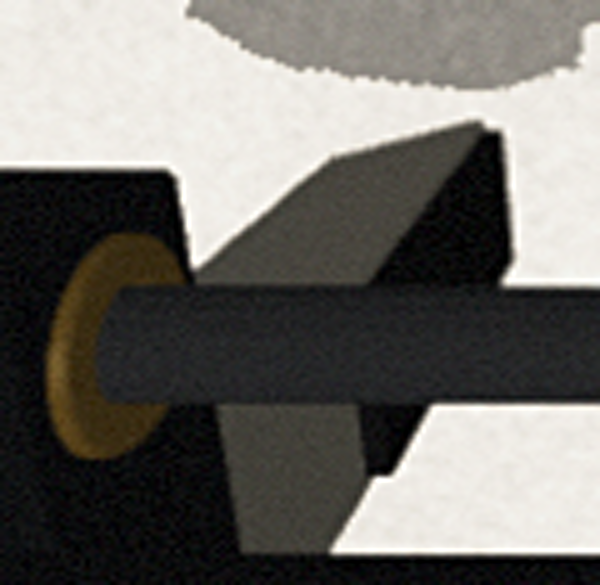

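The wrist depth shows the fingertips end about 30 mm behind the reported TCP (tool x = -0.030), while the table and stick heights come out right. The fingers therefore closed above the stick without touching it. From here I treat the true fingertip as TCP z + 30 mm, and I'll check this by descending carefully.

Run:
```python
from h import *
go([.464,.2735,.01],112.4)
```

```text
tcp [0.4731 0.272  0.023 ] toolx [ 0.019 -0.001 -1.   ] yang -68.13 slide [12.8 -4.8  8.1] dist 15.9 | world turn 0.5 deg -> spin about tool x -0.0093 rad
t 5.60 F [ 0.72 -1.33 -0.08] q6 1.58 open 0.0003
```

>>> send_rows:
  motion:
    - {"hand":-0.3,"slide":[0,-2,4],"spin":-0.009}
    - {"hand":-0.3,"slide":[0,-2,4],"spin":0}
    - {"hand":-0.3,"slide":[0,0,0],"spin":0}
    - {"hand":-0.3,"slide":[0,0,0],"spin":0}

```text
time: 6.0
tool_pos: [0.4627, 0.2728, 0.0226]
tool_rot: [2.677, 1.553, -0.072]
contact_force: [-0.4, -0.5, 0.1]
opening: 0.0279
```

Run:
```python
from h import *
go([.464,.2735,-.014],112.4)
```

```text
tcp [0.4627 0.2728 0.0226] toolx [ 0.018 -0.001 -1.   ] yang -67.54 slide [36.6 -0.4 -0.9] dist 36.6 | world turn -0.1 deg -> spin about tool x 0.0011 rad
t 6.00 F [-0.36 -0.53  0.1 ] q6 1.58 open 0.0279
```

>>> send_rows:
  motion:
    - {"hand":-0.3,"slide":[12,0,0],"spin":0}
    - {"hand":-0.3,"slide":[12,0,0],"spin":0}
    - {"hand":-0.3,"slide":[12,0,0],"spin":0}
    - {"hand":-0.3,"slide":[0,0,0],"spin":0}

```text
time: 6.4
tool_pos: [0.4631, 0.2726, -0.0172]
tool_rot: [2.654, 1.553, -0.095]
contact_force: [0.1, -0.0, -0.7]
opening: 0.0324
```

Run:
```python
from h import *
T=RT(); p=snap('wrist'); p['T']=T@p['T_tool_cam']
cv2.imwrite('pics/c8.png',cv2.resize(p['pixels'][170:330,240:400],None,fx=4,fy=3.7,interpolation=cv2.INTER_CUBIC)[:600])
go([.464,.2735,-.016],112.4)
```

```text
tcp [ 0.4634  0.2728 -0.0165] toolx [ 0.018 -0.001 -1.   ] yang -67.53 slide [-0.5 -0.4 -0.8] dist 1.0 | world turn -0.1 deg -> spin about tool x 0.0012 rad
t 6.45 F [-0.03 -0.29 -0.27] q6 1.58 open 0.0321
```

View pics/c8.png

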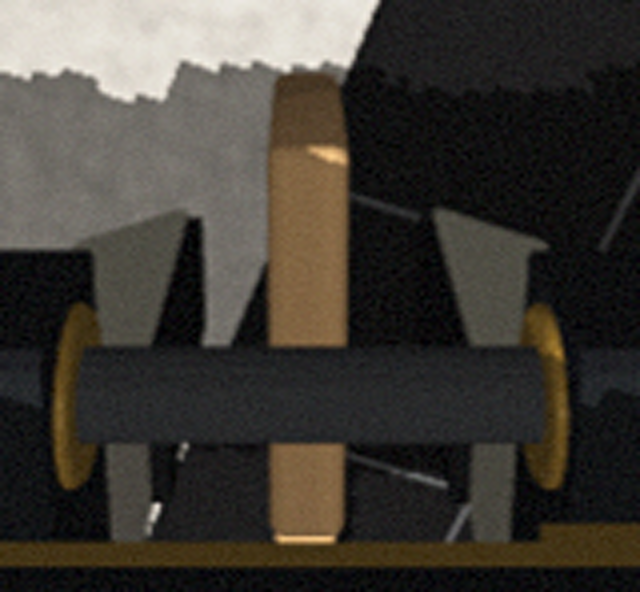

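The tool is at z = -0.0165 without contact, so the 30 mm offset is confirmed. The handle is centred between the fingers, so I grip.

>>> send_rows:
  motion:
    - {"hand":-1,"slide":[0,0,0],"spin":0}
    - {"hand":-1,"slide":[0,0,0],"spin":0}
    - {"hand":-1,"slide":[0,0,0],"spin":0}
    - {"hand":-1,"slide":[0,0,0],"spin":0}
    - {"hand":-1,"slide":[0,0,0],"spin":0}
  grip_force: 25

```text
time: 6.95
tool_pos: [0.4643, 0.2731, -0.0158]
tool_rot: [2.713, 1.551, -0.036]
contact_force: [-0.8, 0.8, 0.3]
opening: 0.0099
```

Run:
```python
from h import *
go([.464,.2735,.07])
```

```text
tcp [ 0.4643  0.2731 -0.0158] toolx [ 0.02  -0.001 -1.   ] yang -67.54 slide [-85.8   0.2  -1.4] dist 85.8
t 6.95 F [-0.81  0.83  0.31] q6 1.58 open 0.0099
```

>>> send_rows:
  motion:
    - {"hand":-1,"slide":[-45,0,0],"spin":0}
    - {"hand":-1,"slide":[-45,0,0],"spin":0}
    - {"hand":-1,"slide":[0,0,0],"spin":-0.145}
    - {"hand":-1,"slide":[0,0,0],"spin":-0.145}
    - {"hand":-1,"slide":[0,0,0],"spin":-0.145}
    - {"hand":-1,"slide":[0,0,0],"spin":-0.145}
    - {"hand":-1,"slide":[0,0,0],"spin":-0.145}
    - {"hand":-1,"slide":[0,0,0],"spin":-0.145}

```text
time: 7.75
tool_pos: [0.4625, 0.2733, 0.0789]
tool_rot: [1.851, 1.55, -0.001]
contact_force: [-0.0, 0.1, -0.4]
opening: 0.0098
```

>>> send_rows:
  motion:
    - {"hand":-1,"slide":[0,0,0],"spin":-0.145}
    - {"hand":-1,"slide":[0,0,0],"spin":-0.145}
    - {"hand":-1,"slide":[0,0,0],"spin":-0.145}
    - {"hand":-1,"slide":[0,0,0],"spin":-0.145}

```text
time: 8.15
tool_pos: [0.4622, 0.2732, 0.0795]
tool_rot: [1.264, 1.549, 0.012]
contact_force: [-0.4, -0.1, -0.2]
opening: 0.0098
```

Run:
```python
from h import *
go([.4365,.1695,.05],20.2)
T=RT(); p=snap('wrist','w9.png'); p['T']=T@p['T_tool_cam']
```

```text
tcp [0.4622 0.2732 0.0795] toolx [ 0.022  0.    -1.   ] yang 18.28 slide [ 28.9 -57.6  90.2] dist 110.9 | world turn 1.9 deg -> spin about tool x -0.0334 rad
t 8.15 F [-0.43 -0.12 -0.19] q6 0.08 open 0.0098
```

View pics/w9.png

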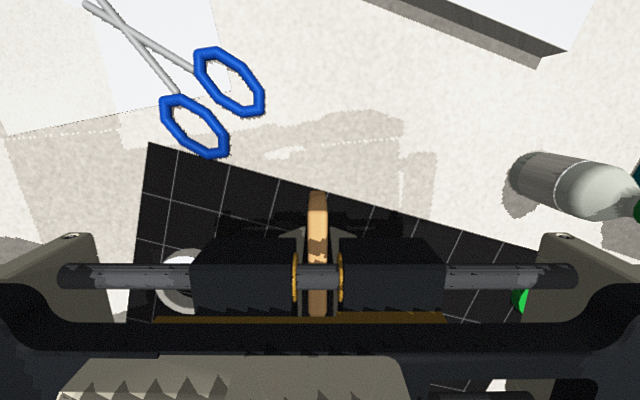

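```bash
cat >> h.py <<'E'
O=np.array([.5503,-.0763]);YAW=np.radians(20.2)
def setv(o,yawdeg):
    global O,YAW;O=np.array(o);YAW=np.radians(yawdeg)
def W(x,y,z=0): c,s=np.cos(YAW),np.sin(YAW); return np.array([O[0]+c*x-s*y,O[1]+s*x+c*y,z])
def V(X): c,s=np.cos(YAW),np.sin(YAW); d=np.asarray(X)[...,:2]-O; return np.stack([c*d[...,0]+s*d[...,1],-s*d[...,0]+c*d[...,1]],-1)
def plane(p,uv,z,T=None):
    if T is None:T=p['world_from_camera']
    K=np.array([[p['fx'],0,p['cx']],[0,p['fy'],p['cy']],[0,0,1.]])
    n=cv2.undistortPoints(np.array(uv,float).reshape(-1,1,2),K,np.array(p['distortion'],float)).reshape(-1,2)
    d=np.c_[n,np.ones(len(n))]@T[:3,:3].T; t=(z-T[2,3])/d[:,2]; return T[:3,3]+d*t[:,None]
E
python3 - <<'E'
from h import *
p=np.load('wrist2.npy',allow_pickle=True).item();T=p['T']
f=lambda L:[(420+x/4,115+y/4) for x,y in L]
print('par',V(plane(p,f([(177,330),(270,333),(275,363),(174,363)]),.043,T))*1000)
print('blk',V(plane(p,f([(385,220),(348,418),(740,232),(682,430)]),.0905,T))*1000)
print('bed',V(plane(p,f([(88,56),(22,490)]),.025,T))*1000)
p=np.load('wrist1.npy',allow_pickle=True).item();T=p['T']
print('bed1',V(plane(p,[(240,97),(360,110),(243,5),(374,5)],.025,T))*1000)
# scene: c1 crop 4x offset (215,135)
p=np.load('scene0.npy',allow_pickle=True).item()
g=lambda L:[(215+x/4,135+y/4) for x,y in L]
print('sc bed',V(plane(p,g([(585,255),(545,412),(272,380)]),.025))*1000)
print('sc blk',V(plane(p,g([(330,218),(473,235),(463,285),(312,262)]),.0905))*1000)
print('sc par',V(plane(p,g([(515,297),(513,320)]),.043))*1000)
p=np.load('side0.npy',allow_pickle=True).item()
g=lambda L:[(270+x/5,165+y/5) for x,y in L]
print('sd blk',V(plane(p,g([(187,142),(290,130),(316,248),(212,265)]),.0905))*1000)
print('sd bed',V(plane(p,g([(160,432),(488,398)]),.025))*1000)
print('sd par',V(plane(p,g([(296,350),(320,350)]),.043))*1000)
E
```

```text
par [[-17.06008303  78.60801999]
 [-17.46209637  47.49917632]
 [-27.78957497  43.81521461]
 [-28.45260485  77.68199646]]
blk [[ 29.68925351  51.88273032]
 [-29.04152108  49.86866622]
 [ 28.623372   -50.66876231]
 [-31.02028725 -51.61649152]]
bed [[ 68.86999414 112.93090519]
 [-83.19279504 114.59492235]]
bed1 [[-119.34321457  113.35844238]
 [-118.32948433  -72.22740959]
 [   5.238674    113.79324245]
 [  25.32616187  -70.70717983]]
sc bed [[-110.60287498  113.73785885]
 [  73.49056682  114.65140197]
 [  76.23696272  -66.62372248]]
sc blk [[-24.29452023 -51.56279266]
 [-22.07981069  48.60551847]
 [ 36.8501139   54.08730809]
 [ 30.09321324 -48.4779171 ]]
sc par [[-23.01120306  77.52820741]
 [  3.61926143  80.99701937]]
sd blk [[ 30.01231118 -49.29896711]
 [-31.35120612 -50.58607383]
 [-29.81247572  46.68417943]
 [ 29.73199947  51.13773176]]
sd bed [[  68.00571519  112.08910154]
 [-118.13403884  114.73444536]]
sd par [[-13.99296614  78.8899446 ]
 [-27.39620613  80.88117891]]
```

Run:
```python
from h import *
go(W(-.0215,.241,.035),20.2)
```

```text
tcp [0.4622 0.2732 0.0795] toolx [ 0.022  0.    -1.   ] yang 18.72 slide [ 44.1 -57.4 118.6] dist 138.9 | world turn 1.5 deg -> spin about tool x -0.0258 rad
t 8.20 F [-0.81  0.34 -1.14] q6 0.08 open 0.0098
```

>>> send_rows:
  motion:
    - {"hand":-1,"slide":[10,-14,30],"spin":-0.026}
    - {"hand":-1,"slide":[10,-14,30],"spin":0}
    - {"hand":-1,"slide":[10,-14,30],"spin":0}
    - {"hand":-1,"slide":[8,-13,27],"spin":0}
    - {"hand":-1,"slide":[0,0,0],"spin":0}

```text
time: 8.7
tool_pos: [0.451, 0.1421, 0.0408]
tool_rot: [1.309, 1.545, 0.082]
contact_force: [-0.1, 0.5, -0.8]
opening: 0.0099
```

```bash
cat > look.py <<'E'
import sys
from h import *
n=sys.argv[1]
go(W(-.0215,.236,.010),20.2)
p=snap('scene');q=snap('side');np.save('sc.npy',p,allow_pickle=True);np.save('sd.npy',q,allow_pickle=True)
cv2.imwrite('pics/%s_sc.png'%n,cv2.resize(p['pixels'][170:270,270:440],None,fx=4.5,fy=4.5,interpolation=cv2.INTER_CUBIC))
cv2.imwrite('pics/%s_sd.png'%n,cv2.resize(q['pixels'][170:320,270:420],None,fx=4,fy=4,interpolation=cv2.INTER_CUBIC))
E
python3 look.py a
```

```text
tcp [0.451  0.1421 0.0408] toolx [ 0.025  0.002 -1.   ] yang 19.67 slide [30.7 -4.4  3.1] dist 31.2 | world turn 0.5 deg -> spin about tool x -0.0092 rad
t 8.70 F [-0.08  0.51 -0.76] q6 -0.20 open 0.0099
```

View pics/a_sc.png

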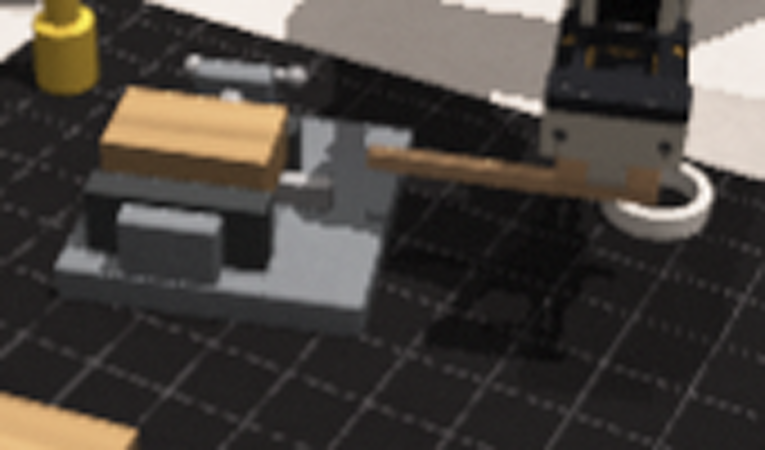

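View pics/a_sd.png

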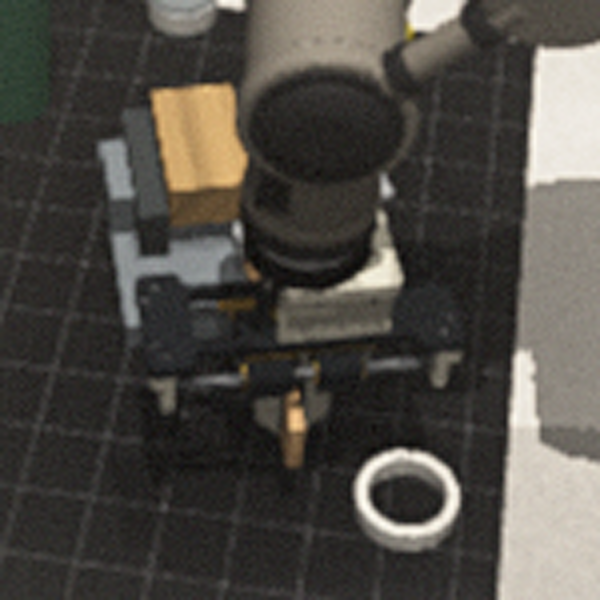

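```bash
cat > bar.py <<'E'
from h import *
def bar(p):
    P=pts(p);hsv=cv2.cvtColor(p['pixels'],cv2.COLOR_BGR2HSV)
    m=np.zeros(P.shape[:2],bool);m[195:216,335:405]=1
    w=m&(hsv[...,0]>4)&(hsv[...,0]<22)&(hsv[...,1]>60)&np.isfinite(P[...,0])
    X=P[w];v=V(X)*1000;k=(v[:,1]>58)&(v[:,0]<20)
    X=X[k];v=v[k]
    for lo in range(60,220,20):
        s=(v[:,1]>=lo)&(v[:,1]<lo+20)
        if s.sum()>2: print(lo,s.sum(),'x %.1f..%.1f'%(v[s,0].min(),v[s,0].max()),'z %.1f..%.1f'%(X[s,2].min()*1e3,X[s,2].max()*1e3))
    print('ymin',np.sort(v[:,1])[:6])
bar(np.load('sc.npy',allow_pickle=True).item())
go(W(-.0215,.236,.010),20.2); T=RT(); print('tcp V',V(T[:3,3])*1000)
E
python3 bar.py
```

```text
100 41 x -129.8..-9.4 z -2.7..72.9
120 51 x -132.0..-10.0 z -3.3..72.0
140 48 x -133.4..-8.5 z -4.1..70.7
160 51 x -131.1..-7.8 z -3.0..70.9
180 50 x -126.9..-7.6 z -3.0..70.2
200 58 x -140.6..-8.6 z -1.9..81.2
ymin [ 92.51786585  98.71459875 100.5035574  101.15259692 101.41288742
 101.51067466]
tcp [0.4525 0.1444 0.0418] toolx [ 0.028  0.003 -1.   ] yang 19.79 slide [31.7 -6.7  4.8] dist 32.7 | world turn 0.4 deg -> spin about tool x -0.0071 rad
t 8.80 F [ 0.25 -0.31 -0.73] q6 -0.20 open 0.0100
tcp V [-15.60032673 240.9434569 ]
```

>>> send_rows:
  motion:
    - {"hand":-1,"slide":[0,-6,0],"spin":-0.007}
    - {"hand":-1,"slide":[15,0,0],"spin":0}
    - {"hand":-1,"slide":[15,0,0],"spin":0}
    - {"hand":-1,"slide":[0,0,0],"spin":0}

```text
time: 9.2
tool_pos: [0.4487, 0.1461, 0.0129]
tool_rot: [1.36, 1.537, 0.143]
contact_force: [-0.7, -0.6, -0.1]
opening: 0.0103
```

```bash
python3 look.py b; python3 bar.py
```

```text
tcp [0.4487 0.1461 0.0129] toolx [ 0.033  0.005 -0.999] yang 20.30 slide [ 2.9 -3.   7.7] dist 8.8 | world turn -0.1 deg -> spin about tool x 0.0018 rad
t 9.20 F [-0.66 -0.64 -0.11] q6 -0.20 open 0.0103
100 33 x -87.7..-9.8 z -2.4..44.4
120 35 x -88.1..-10.1 z -3.5..44.2
140 26 x -87.6..-11.5 z -3.7..42.9
160 20 x -87.9..-13.9 z -3.6..42.5
180 11 x -86.7..-18.0 z -2.7..42.3
200 7 x -84.7..-10.8 z -1.7..52.3
ymin [103.58204678 104.3669241  104.98835148 105.00893633 105.04160159
 105.23440327]
tcp [0.4498 0.1461 0.0142] toolx [ 0.036  0.005 -0.999] yang 20.31 slide [ 4.1 -4.1  7.4] dist 9.4 | world turn -0.1 deg -> spin about tool x 0.0019 rad
t 9.30 F [ 0.85  0.33 -0.12] q6 -0.20 open 0.0101
tcp V [-17.51879664 243.41607767]
```

View pics/b_sc.png

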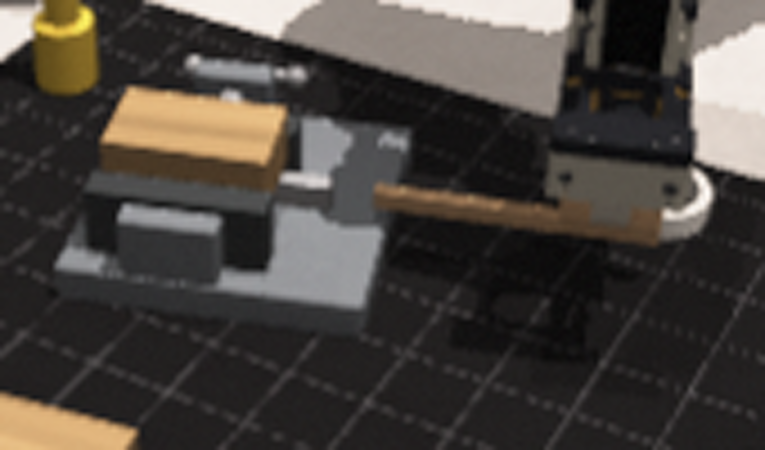

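Run:
```python
from h import *
for i in range(3):
    T=RT(); s=observe(); print(s['time'],np.round(T[:3,0],4),np.round(s['tool_pos'],4),np.round(s['qpos'],4),np.round(s['qvel'],4),np.round(s['joint_efforts'],2),np.round(s['torque'],2)); vision.read_camera('side')
```

```text
9.3 [ 0.0359  0.0052 -0.9993] [0.4498 0.1461 0.0142] [ 1.5200e-01  4.7580e-01  1.9237e+00 -5.0000e-04  7.0580e-01 -2.0200e-01] [-0.0065 -0.0107 -0.0091 -0.0009  0.0023 -0.0018] [ 4.000e-02 -4.079e+01 -1.543e+01  4.000e-02 -1.500e-01  2.000e-02] [ 0.01 -0.13  0.  ]
9.35 [ 0.0366  0.0052 -0.9993] [0.4501 0.146  0.0145] [ 1.5170e-01  4.7540e-01  1.9235e+00 -6.0000e-04  7.0580e-01 -2.0200e-01] [-0.0061 -0.0078 -0.0028 -0.0019 -0.0021 -0.0029] [ 7.000e-02 -4.097e+01 -1.558e+01  4.000e-02 -1.200e-01  1.000e-02] [ 0.08 -0.09  0.  ]
9.4 [ 0.037   0.0053 -0.9993] [0.4503 0.1459 0.0146] [ 1.5140e-01  4.7520e-01  1.9234e+00 -6.0000e-04  7.0570e-01 -2.0220e-01] [-0.0047 -0.0015  0.0019  0.0005 -0.0038 -0.0038] [ 9.000e-02 -4.113e+01 -1.570e+01  4.000e-02 -1.100e-01  1.000e-02] [ 0.03 -0.09 -0.02]
```

Run:
```python
from h import *
for f in ('scene0.npy','sc.npy'):
    p=np.load(f,allow_pickle=True).item();P=pts(p)[195:216,320:365].reshape(-1,3)
    v=V(P)*1000
    for lo,hi in ((57,68),(68,76),(104,116),(116,130)):
        k=(v[:,1]>lo)&(v[:,1]<hi)&(v[:,0]>-45)&(v[:,0]<10)&(P[:,2]>.03)&(P[:,2]<.05)
        if k.sum(): print(f,lo,k.sum(),'x',np.round(np.sort(v[k,0])[[0,1,-2,-1]],1),'z',np.round(P[k,2].max()*1e3,1), 'top x',np.round(v[k&(P[:,2]>.0415)][:,0],1))
p=np.load('wrist2.npy',allow_pickle=True).item();P=pts(p,p['T'])[190:212,455:495].reshape(-1,3);v=V(P)*1000
k=(v[:,1]>57)&(v[:,1]<90)&(P[:,2]>.036)&(P[:,2]<.048);print('w2',k.sum(),np.percentile(v[k],[2,50,98],axis=0))
go(W(-.0205,.238,.010),20.2)
```

```text
scene0.npy 57 23 x [-24.8 -23.1 -12.2 -10.9] z 42.9 top x [-21.9 -23.1 -16.9 -19.5 -12.6]
scene0.npy 68 16 x [-23.3 -21.9 -11.6 -11.1] z 43.3 top x [-17.7 -15.2]
sc.npy 57 24 x [-25.6 -24.9 -11.9 -11.6] z 42.8 top x [-21.2 -15.7 -14.2]
sc.npy 68 17 x [-21.4 -21.3 -12.5 -11.8] z 43.2 top x [-18.4 -14.1]
sc.npy 104 21 x [-19.3 -19.1  -9.9  -9.8] z 44.4 top x [-18.8 -15.3 -15.5 -14.8 -19.3  -9.8 -11.3 -14.1]
sc.npy 116 20 x [-22.4 -22.3 -11.3 -10.1] z 44.2 top x [-18.  -18.6 -20.6 -13.  -12.  -10.1 -11.5]
w2 189 [[-27.43312116  57.43585015]
 [-20.80778857  69.96494228]
 [-15.92538078  79.63000468]]
tcp [0.4503 0.1457 0.0146] toolx [ 0.037  0.005 -0.999] yang 20.28 slide [ 4.5 -3.5  4.8] dist 7.4 | world turn -0.1 deg -> spin about tool x 0.0014 rad
t 9.45 F [-0.54 -0.2  -1.13] q6 -0.20 open 0.0100
```

>>> send_rows:
  motion:
    - {"hand":-1,"slide":[4,-2.5,0],"spin":0}
    - {"hand":-1,"slide":[0,0,7],"spin":0}
    - {"hand":-1,"slide":[0,0,7],"spin":0}
    - {"hand":-1,"slide":[0,0,7],"spin":0}

```text
time: 9.85
tool_pos: [0.4562, 0.1244, 0.0116]
tool_rot: [1.358, 1.531, 0.142]
contact_force: [0.3, 0.2, -0.8]
opening: 0.0097
```

```bash
python3 look.py c; python3 bar.py
```

```text
tcp [0.4562 0.1244 0.0116] toolx [ 0.039  0.006 -0.999] yang 20.36 slide [  1.3  -2.5 -15.1] dist 15.4 | world turn -0.2 deg -> spin about tool x 0.0028 rad
t 9.85 F [ 0.27  0.21 -0.81] q6 -0.25 open 0.0097
80 39 x -51.7..-9.9 z 20.6..43.6
100 38 x -88.2..-9.1 z -3.2..41.6
120 32 x -86.5..-10.0 z -2.7..42.6
140 23 x -87.8..-12.1 z -4.8..41.2
160 16 x -87.4..-18.0 z -3.3..39.8
180 10 x -79.0..-12.3 z -1.5..51.2
200 7 x -14.4..3.7 z 47.3..61.2
ymin [76.83674081 79.24236775 81.9581668  82.33095656 82.73235732 82.75358903]
tcp [0.4565 0.1241 0.0116] toolx [ 0.04   0.005 -0.999] yang 20.29 slide [  1.4  -2.7 -15.6] dist 15.9 | world turn -0.1 deg -> spin about tool x 0.0015 rad
t 9.95 F [-0.04  0.64 -1.26] q6 -0.25 open 0.0099
tcp V [-18.81267239 220.433826  ]
```

View pics/c_sc.png

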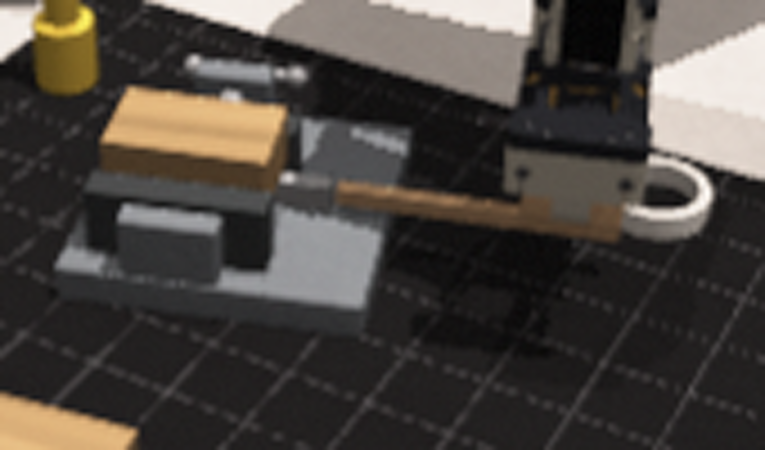

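The tip is at the parallel's end, crop (335,193), with height and sideways position matching to about 2 mm. I push.

>>> send_rows:
  motion:
    - {"hand":-1,"slide":[1,-1.5,2],"spin":0}
    - {"hand":-1,"slide":[0,0,5],"spin":0}
    - {"hand":-1,"slide":[0,0,5],"spin":0}
    - {"hand":-1,"slide":[0,0,5],"spin":0}
    - {"hand":-1,"slide":[0,0,4],"spin":0}

```text
time: 10.45
tool_pos: [0.4625, 0.1026, 0.0106]
tool_rot: [1.371, 1.531, 0.154]
contact_force: [0.1, 1.6, -0.6]
opening: 0.0094
```

```bash
python3 look.py d; python3 bar.py
```

```text
tcp [0.4625 0.1026 0.0106] toolx [ 0.039  0.006 -0.999] yang 20.26 slide [  0.2  -0.8 -37.8] dist 37.8 | world turn -0.1 deg -> spin about tool x 0.0011 rad
t 10.45 F [ 0.11  1.64 -0.59] q6 -0.30 open 0.0094
60 43 x -51.3..-11.0 z 21.2..41.3
80 41 x -51.8..-11.2 z 21.5..42.2
100 34 x -83.7..-13.5 z -3.1..41.3
120 31 x -86.5..-13.4 z -3.5..41.1
140 22 x -83.2..-13.1 z -2.8..40.3
160 18 x -79.5..-12.8 z -1.2..50.0
180 7 x -16.8..-12.1 z 43.4..52.1
200 4 x -16.1..-14.5 z 47.2..48.5
ymin [59.37081975 59.43926607 60.43921682 60.47927749 60.54890856 60.79807772]
tcp [0.4626 0.1024 0.0106] toolx [ 0.039  0.006 -0.999] yang 20.24 slide [  0.3  -0.9 -38. ] dist 38.0 | world turn -0.0 deg -> spin about tool x 0.0006 rad
t 10.55 F [-0.19 -0.81 -0.39] q6 -0.30 open 0.0097
tcp V [-20.57413845 197.96726816]
```

View pics/d_sc.png

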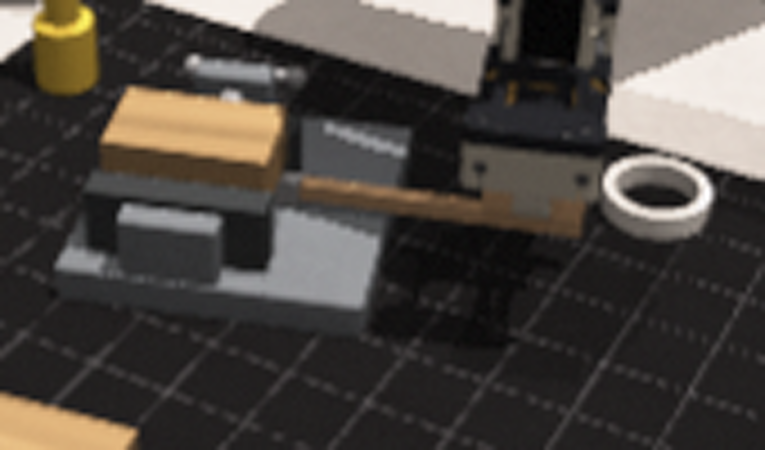

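>>> send_rows:
  motion:
    - {"hand":-1,"slide":[0,0,5],"spin":0}
    - {"hand":-1,"slide":[0,0,5],"spin":0}
    - {"hand":-1,"slide":[0,0,4],"spin":0}

```text
time: 10.85
tool_pos: [0.4675, 0.0887, 0.0106]
tool_rot: [1.37, 1.532, 0.153]
contact_force: [-0.7, 1.7, -0.2]
opening: 0.0096
```

```bash
python3 look.py e; python3 bar.py|tail -3;  python3 - <<'E'
from h import *
p=np.load('sc.npy',allow_pickle=True).item();P=pts(p);k=(P[...,2]>.03)&(P[...,2]<.05)
for y in (.04,.05,.06): print(proj(p,[W(-.016,y,.041),W(-.016,y,.029)]))
E
```

```text
tcp [0.4675 0.0887 0.0106] toolx [ 0.039  0.006 -0.999] yang 20.28 slide [  0.2  -0.7 -52.6] dist 52.6 | world turn -0.1 deg -> spin about tool x 0.0013 rad
t 10.85 F [-0.66  1.71 -0.16] q6 -0.34 open 0.0096
tcp [0.4677 0.0885 0.0107] toolx [ 0.039  0.006 -0.999] yang 20.24 slide [  0.2  -0.8 -52.8] dist 52.8 | world turn -0.0 deg -> spin about tool x 0.0007 rad
t 10.95 F [-0.02 -0.1  -0.14] q6 -0.34 open 0.0097
tcp V [-20.64184123 183.18575695]
[[329.80972445 209.7606217 ]
 [329.84952117 213.31254114]]
[[333.38247063 210.16942263]
 [333.40009468 213.72499834]]
[[336.96775875 210.57965084]
 [336.96305229 214.13887713]]
```

View pics/e_sc.png

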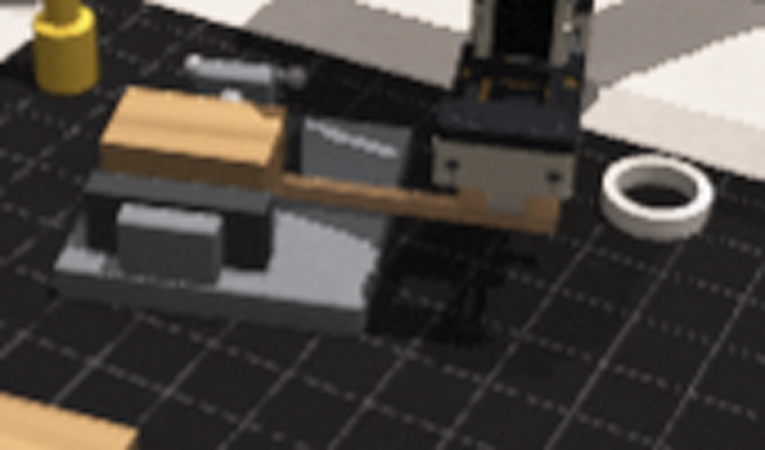

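>>> send_rows:
  motion:
    - {"hand":-1,"slide":[0,0,3.5],"spin":0}
    - {"hand":-1,"slide":[0,0,0],"spin":0}

```text
time: 11.15
tool_pos: [0.469, 0.0849, 0.0107]
tool_rot: [1.365, 1.531, 0.147]
contact_force: [-0.2, -0.1, -1.8]
opening: 0.0099
```

Run:
```python
from h import *
go(W(-.0215,.236,.010),20.2); T=RT(); print(V(T[:3,3]))
```

```text
tcp [0.469  0.0849 0.0107] toolx [ 0.039  0.006 -0.999] yang 20.23 slide [  0.2  -0.9 -56.7] dist 56.7 | world turn -0.0 deg -> spin about tool x 0.0005 rad
t 11.15 F [-0.15 -0.05 -1.77] q6 -0.34 open 0.0099
[-0.02061636  0.17934856]
```

>>> send_rows:
  motion:
    - {"hand":-1,"slide":[0,0,-20],"spin":0}
    - {"hand":-1,"slide":[0,0,-30],"spin":0}
    - {"hand":-1,"slide":[-10,0,-35],"spin":0}
    - {"hand":-1,"slide":[0,0,0],"spin":0}

```text
time: 11.55
tool_pos: [0.4396, 0.1659, 0.0202]
tool_rot: [1.352, 1.53, 0.131]
contact_force: [-0.3, -0.6, -0.7]
opening: 0.01
```

```bash
python3 look.py f
python3 - <<'E'
from h import *
go(W(.06,.297,-.01),20.2)
E
```

```text
tcp [0.4396 0.1659 0.0202] toolx [ 0.04   0.005 -0.999] yang 20.04 slide [10.4 -1.5 29.4] dist 31.2 | world turn 0.2 deg -> spin about tool x -0.0028 rad
t 11.55 F [-0.27 -0.59 -0.69] q6 -0.15 open 0.0100
tcp [0.4404 0.1637 0.0195] toolx [ 0.04   0.004 -0.999] yang 19.98 slide [ 32.3  78.9 -34.4] dist 92.0 | world turn 0.2 deg -> spin about tool x -0.0038 rad
t 11.65 F [-0.19 -0.24 -0.39] q6 -0.15 open 0.0099
```

View pics/f_sc.png

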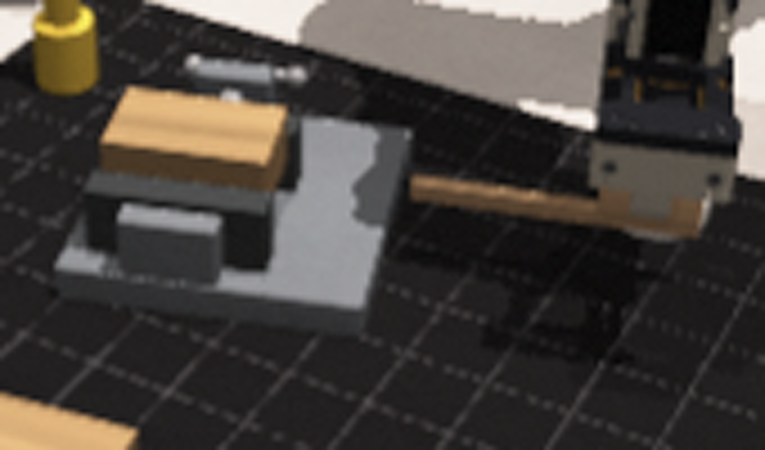

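>>> send_rows:
  motion:
    - {"hand":-1,"slide":[0,40,-18],"spin":0}
    - {"hand":-1,"slide":[0,38,-16],"spin":0}
    - {"hand":-1,"slide":[15,0,0],"spin":0}
    - {"hand":-1,"slide":[12,0,0],"spin":0}
    - {"hand":-1,"slide":[4,0,0],"spin":0}
    - {"hand":-1,"slide":[0,0,0],"spin":0}

```text
time: 12.25
tool_pos: [0.5054, 0.2183, -0.0121]
tool_rot: [1.284, 1.534, 0.056]
contact_force: [-0.7, 0.4, -0.8]
opening: 0.0094
```

Run:
```python
from h import *
p=snap('side'); cv2.imwrite('pics/g_sd.png',cv2.resize(p['pixels'][170:370,230:420],None,fx=3,fy=3,interpolation=cv2.INTER_CUBIC))
go(W(.06,.297,-.0145),20.2)
```

```text
tcp [ 0.5056  0.2183 -0.0117] toolx [ 0.037  0.002 -0.999] yang 19.66 slide [ 2.7  0.1 -5.1] dist 5.8 | world turn 0.5 deg -> spin about tool x -0.0095 rad
t 12.30 F [ 0.29  0.13 -0.88] q6 -0.06 open 0.0094
```

View pics/g_sd.png

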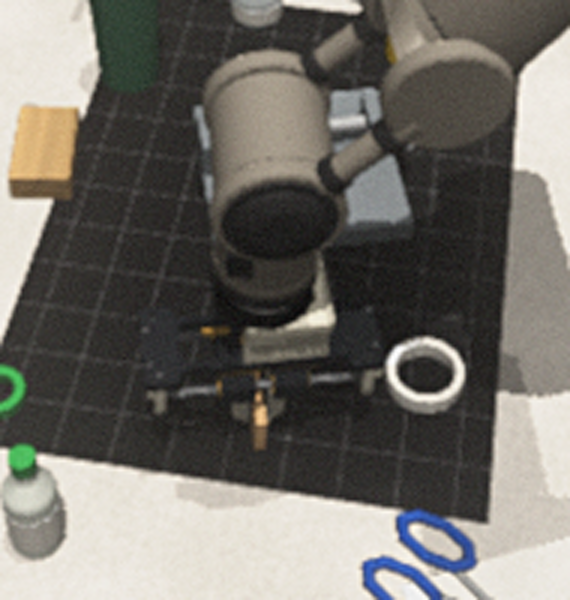

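>>> send_rows:
  motion:
    - {"hand":-1,"slide":[3.5,0,0],"spin":0}
    - {"hand":-1,"slide":[0,0,0],"spin":0}
    - {"hand":-0.3,"slide":[0,0,0],"spin":0}
    - {"hand":-0.3,"slide":[0,0,0],"spin":0}
    - {"hand":-0.3,"slide":[0,0,0],"spin":0}
    - {"hand":-0.3,"slide":[-20,0,0],"spin":0}
    - {"hand":-0.3,"slide":[-40,0,0],"spin":0}
    - {"hand":-0.3,"slide":[-45,0,0],"spin":0}

```text
time: 13.1
tool_pos: [0.498, 0.216, 0.0885]
tool_rot: [1.198, 1.544, -0.031]
contact_force: [0.7, -0.3, 0.3]
opening: 0.0322
```

>>> send_rows:
  motion:
    - {"hand":0,"slide":[-45,0,0],"spin":0}
    - {"hand":0,"slide":[-45,0,0],"spin":0}
    - {"hand":0,"slide":[0,0,0],"spin":0}

```text
time: 13.4
tool_pos: [0.4976, 0.2171, 0.1886]
tool_rot: [1.289, 1.533, 0.06]
contact_force: [0.7, -0.8, 0.5]
opening: 0.0451
```

Run:
```python
from h import *
go([.5,-.355,.2],20.2)
p=snap('scene','h_sc.png'); p=snap('wrist','h_w.png');
```

```text
tcp [0.4976 0.2171 0.1886] toolx [ 0.038  0.002 -0.999] yang 19.63 slide [ -12.6 -189.3  539.8] dist 572.2 | world turn 0.6 deg -> spin about tool x -0.0100 rad
t 13.40 F [ 0.65 -0.77  0.46] q6 -0.06 open 0.0451
```

View pics/h_sc.png

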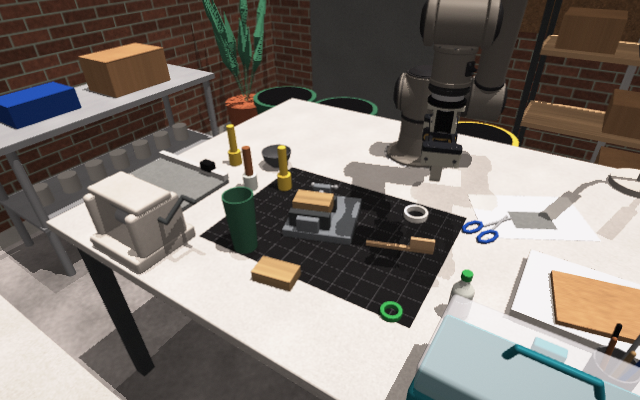

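>>> send_rows:
  motion:
    - {"hand":0.3,"slide":[-1,-15.5,45],"spin":0}
    - {"hand":0.3,"slide":[-1,-15.5,45],"spin":0}
    - {"hand":0.3,"slide":[-1,-15.5,45],"spin":0}
    - {"hand":0.3,"slide":[-1,-15.5,45],"spin":0}
    - {"hand":0.3,"slide":[-1,-15.5,45],"spin":0}
    - {"hand":0.3,"slide":[-1,-15.5,45],"spin":0}
    - {"hand":0.3,"slide":[-1,-15.5,45],"spin":0}
    - {"hand":0.3,"slide":[-1,-15.5,45],"spin":0}

```text
time: 14.3
tool_pos: [0.4922, -0.1703, 0.1759]
tool_rot: [2.188, 1.563, 0.971]
contact_force: [1.2, 0.8, -0.2]
opening: 0.0596
```

Run:
```python
from h import *
go([.4975,-.3595,.19],25)
```

```text
tcp [ 0.4922 -0.1703  0.1759] toolx [ 0.004  0.006 -1.   ] yang 20.32 slide [-15.3 -60.6 179.2] dist 189.8 | world turn 4.7 deg -> spin about tool x -0.0817 rad
t 14.30 F [ 1.23  0.79 -0.19] q6 -0.84 open 0.0596
```

>>> send_rows:
  motion:
    - {"hand":0.3,"slide":[-4,-15,45],"spin":-0.02}
    - {"hand":0.3,"slide":[-4,-15,45],"spin":-0.02}
    - {"hand":0.3,"slide":[-4,-15,45],"spin":-0.02}
    - {"hand":0.3,"slide":[-2,-15,43],"spin":-0.02}
    - {"hand":0.3,"slide":[0,0,0],"spin":0}

```text
time: 14.8
tool_pos: [0.4969, -0.3688, 0.176]
tool_rot: [-3.021, 1.551, 2.123]
contact_force: [0.6, -0.1, 0.4]
opening: 0.0597
```

Run:
```python
from h import *
p=snap('scene'); q=snap('side'); 
cv2.imwrite('pics/i_sc.png',cv2.resize(p['pixels'][60:210,200:330],None,fx=4,fy=4,interpolation=cv2.INTER_CUBIC))
cv2.imwrite('pics/i_sd.png',cv2.resize(q['pixels'][30:190,270:430],None,fx=3.7,fy=3.7,interpolation=cv2.INTER_CUBIC))
go([.4975,-.3595,.06],25)
```

```text
tcp [ 0.4971 -0.3639  0.1761] toolx [-0.011  0.02  -1.   ] yang 24.84 slide [116.2   2.4  -1.1] dist 116.2 | world turn 0.2 deg -> spin about tool x -0.0028 rad
t 14.90 F [ 0.54 -0.67  0.41] q6 -1.20 open 0.0594
```

View pics/i_sc.png

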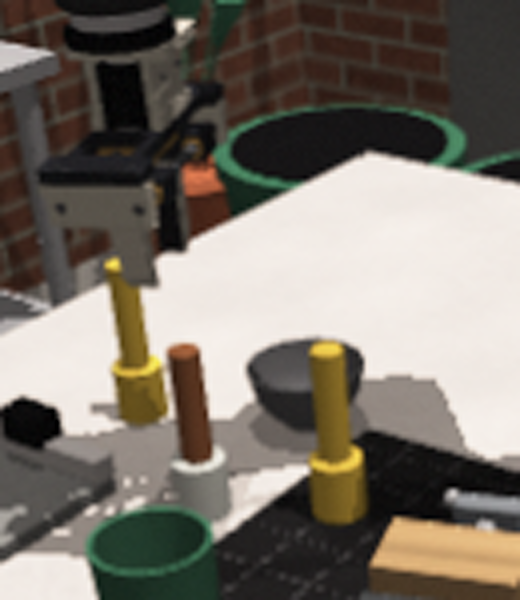

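View pics/i_sd.png

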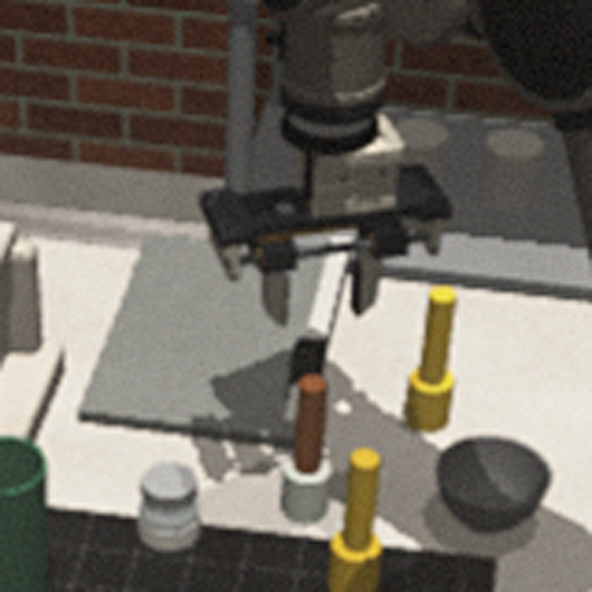

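Run:
```python
from h import *
p=np.load('scene0.npy',allow_pickle=True).item();q=np.load('side0.npy',allow_pickle=True).item()
print(plane(p,[(246.2,148)],.144),plane(q,[(354.6,133.8)],.144))
X=[.4975,-.3595,.144];print(proj(p,X),proj(q,X))
T=RT()
for y in (-.03,.03):
    w=(T@[-.03,y,0,1])[:3]; print(w,proj(p,w),proj(q,w))
go([.4975,-.3595,.06],25)
```

```text
[[ 0.50417352 -0.34794389  0.144     ]] [[ 0.49530074 -0.35533302  0.144     ]]
[[244.81514085 146.26217565]] [[354.10732225 132.93953821]]
[ 0.47023469 -0.37708381  0.20619741] [[243.89984145 122.50311128]] [[364.82212824 114.34083515]]
[ 0.52468444 -0.35188042  0.20608115] [[237.55224037 130.81182953]] [[346.16407712 116.88854535]]
tcp [ 0.4971 -0.3639  0.1761] toolx [-0.011  0.02  -1.   ] yang 24.84 slide [116.2   2.4  -1.1] dist 116.2 | world turn 0.2 deg -> spin about tool x -0.0028 rad
t 14.90 F [ 0.54 -0.67  0.41] q6 -1.20 open 0.0594
```

Run:
```python
from h import *
go([.4985,-.3545,.1],25);go([.4985,-.3545,.056],25)
```

```text
tcp [ 0.4971 -0.3639  0.1761] toolx [-0.011  0.02  -1.   ] yang 24.84 slide [76.3  5.3 -6.2] dist 76.7 | world turn 0.2 deg -> spin about tool x -0.0028 rad
t 14.90 F [ 0.54 -0.67  0.41] q6 -1.20 open 0.0594
tcp [ 0.4971 -0.3639  0.1761] toolx [-0.011  0.02  -1.   ] yang 24.84 slide [120.3   5.4  -5.1] dist 120.5 | world turn 0.2 deg -> spin about tool x -0.0028 rad
t 14.90 F [ 0.54 -0.67  0.41] q6 -1.20 open 0.0594
```

>>> send_rows:
  motion:
    - {"hand":0.3,"slide":[18,5,-6],"spin":0}
    - {"hand":0.3,"slide":[18,0,0],"spin":0}
    - {"hand":0.3,"slide":[14,0,0],"spin":0}
    - {"hand":0.3,"slide":[0,0,0],"spin":0}

```text
time: 15.3
tool_pos: [0.4979, -0.3468, 0.1217]
tool_rot: [-3.03, 1.54, 2.121]
contact_force: [-1.4, 0.8, -0.1]
opening: 0.06
```

Run:
```python
from h import *
T=RT(); w=snap('wrist','j_w.png'); w['T']=T@w['T_tool_cam']; np.save('jw.npy',w,allow_pickle=True)
q=snap('side');cv2.imwrite('pics/j_sd.png',cv2.resize(q['pixels'][60:190,290:430],None,fx=4,fy=4,interpolation=cv2.INTER_CUBIC))
go([.4985,-.3545,.056],25)
```

```text
tcp [ 0.4989 -0.3483  0.124 ] toolx [-0.013  0.024 -1.   ] yang 25.07 slide [67.8 -2.9  7.3] dist 68.3 | world turn -0.1 deg -> spin about tool x 0.0013 rad
t 15.40 F [ 0.04 -0.05 -0.2 ] q6 -1.18 open 0.0596
```

View pics/j_w.png

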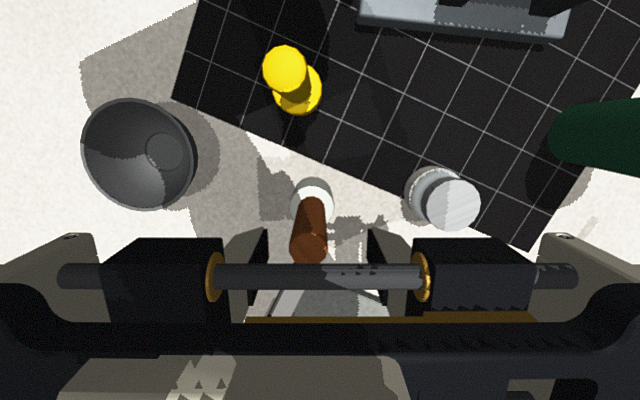

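View pics/j_sd.png

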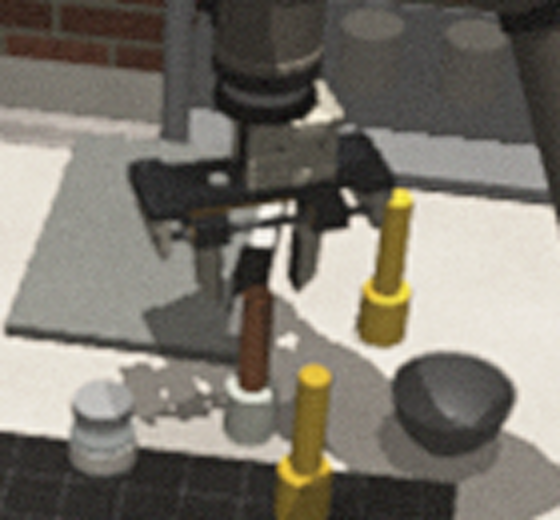

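The wrist picture shows the brown, white-headed maul between the fingers, with its handle top at (309,248) and its head at (312,200). The yellow decoy at (287,70) is well clear.

Run:
```python
from h import *
w=np.load('jw.npy',allow_pickle=True).item();T=w['T']
print(plane(w,[(309,247)],.144,T),plane(w,[(312,200)],.05,T))
P=pts(w,T);m=(P[...,2]>.138)&(P[...,2]<.15);u,v=np.nonzero(m[225:270,280:340]);s=P[225:270,280:340][m[225:270,280:340]];print(len(s),s.mean(0),cv2.minEnclosingCircle((s[:,:2]*1000).astype(np.float32)) if len(s) else '')
go([.497,-.356,.056],25)
```

```text
[[ 0.49506252 -0.35474306  0.144     ]] [[ 0.49280537 -0.35011456  0.05      ]]
1114 [ 0.4944218  -0.35475397  0.14343288] ((495.259033203125, -356.7950134277344), 13.019128799438477)
tcp [ 0.4989 -0.3483  0.124 ] toolx [-0.013  0.024 -1.   ] yang 25.07 slide [67.8 -4.9  8. ] dist 68.5 | world turn -0.1 deg -> spin about tool x 0.0013 rad
t 15.40 F [ 0.04 -0.05 -0.2 ] q6 -1.18 open 0.0596
```

Run:
```python
from h import *
go([.4947,-.3556,.056],25)
```

```text
tcp [ 0.4989 -0.3483  0.124 ] toolx [-0.013  0.024 -1.   ] yang 25.07 slide [67.8 -6.8  6.7] dist 68.5 | world turn -0.1 deg -> spin about tool x 0.0013 rad
t 15.40 F [ 0.04 -0.05 -0.2 ] q6 -1.18 open 0.0596
```

>>> send_rows:
  motion:
    - {"hand":0.3,"slide":[3,-7,6.5],"spin":0}
    - {"hand":0.3,"slide":[20,0,0],"spin":0}
    - {"hand":0.3,"slide":[22,0,0],"spin":0}
    - {"hand":0.3,"slide":[20,0,0],"spin":0}
    - {"hand":0.3,"slide":[0,0,0],"spin":0}

```text
time: 15.9
tool_pos: [0.4964, -0.359, 0.0621]
tool_rot: [3.063, 1.554, 1.932]
contact_force: [0.4, -0.2, -0.6]
opening: 0.0596
```

Run:
```python
from h import *
T=RT(); w=snap('wrist','k_w.png'); w['T']=T@w['T_tool_cam']
P=pts(w,w['T']);m=(P[...,2]>.138)&(P[...,2]<.15);s=P[225:320,280:345][m[225:320,280:345]];print(len(s))
if len(s)>20:print(s.mean(0),cv2.minEnclosingCircle((s[:,:2]*1000).astype(np.float32)))
go([.4947,-.3556,.056],25)
```

```text
1136
[ 0.49637076 -0.3595971   0.14351195] ((494.8078918457031, -356.76458740234375), 12.908845901489258)
tcp [ 0.4973 -0.3598  0.0638] toolx [-0.004  0.014 -1.   ] yang 25.16 slide [ 7.8 -0.6 -4.8] dist 9.2 | world turn -0.2 deg -> spin about tool x 0.0028 rad
t 15.95 F [ 0.34 -0.32  0.51] q6 -1.20 open 0.0598
```

View pics/k_w.png

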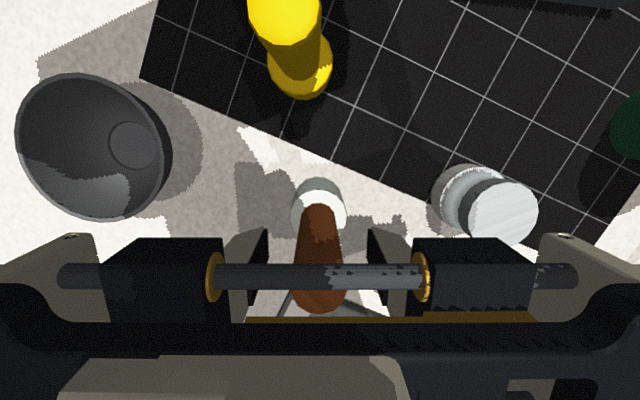

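>>> send_rows:
  motion:
    - {"hand":0.3,"slide":[7,-0.5,-4],"spin":0}
    - {"hand":0.3,"slide":[0,0,0],"spin":0}
    - {"hand":-1,"slide":[0,0,0],"spin":0}
    - {"hand":-1,"slide":[0,0,0],"spin":0}
    - {"hand":-1,"slide":[0,0,0],"spin":0}
    - {"hand":-1,"slide":[0,0,0],"spin":0}
    - {"hand":-1,"slide":[0,0,0],"spin":0}
    - {"hand":-1,"slide":[0,0,0],"spin":0}
  grip_force: 50

```text
time: 16.75
tool_pos: [0.4969, -0.3586, 0.0617]
tool_rot: [2.457, 1.563, 1.325]
contact_force: [-0.6, 0.3, 0.8]
opening: 0.0249
```

Run:
```python
from h import *
T=RT();print((T@[-.049,0,0,1])[:3])
go(W(0,0,.16),25)
```

```text
[ 0.49677492 -0.35896302  0.11071844]
tcp [ 0.4969 -0.3586  0.0617] toolx [ 0.002  0.008 -1.   ] yang 25.17 slide [ -96.   168.9 -233.4] dist 303.6 | world turn -0.2 deg -> spin about tool x 0.0029 rad
t 16.75 F [-0.59  0.26  0.82] q6 -1.20 open 0.0249
```

```bash
cat > tops.py <<'E'
from h import *
def top(p,T=None):
    P=pts(p,T).reshape(-1,3);v=V(P)
    k=(np.abs(v[:,0])<.024)&(np.abs(v[:,1])<.044)&(P[:,2]>.075)&(P[:,2]<.11)
    if k.sum()<30: print('few',k.sum());return
    A=np.c_[np.ones(k.sum()),v[k,1],v[k,0]];z=P[k,2];c=np.linalg.lstsq(A,z,rcond=None)[0]
    r=z-A@c; g=np.abs(r)<.003; c=np.linalg.lstsq(A[g],z[g],rcond=None)[0]
    print(k.sum(),'mid %.2f slope_y %.4f slope_x %.4f near %.2f far %.2f'%(c[0]*1e3,c[1],c[2],(c[0]+.05*c[1])*1e3,(c[0]-.05*c[1])*1e3))
if __name__=='__main__':
    p=np.load('wrist2.npy',allow_pickle=True).item();top(p,p['T'])
    p=np.load('wrist1.npy',allow_pickle=True).item();top(p,p['T'])
    for f in('scene0','side0','sc','sd'): top(np.load(f+'.npy',allow_pickle=True).item())
E
python3 tops.py
```

```text
3057 mid 90.30 slope_y -0.0234 slope_x 0.0022 near 89.13 far 91.47
1750 mid 90.41 slope_y -0.0227 slope_x 0.0030 near 89.27 far 91.54
326 mid 88.39 slope_y -0.0218 slope_x 0.0091 near 87.30 far 89.48
378 mid 92.63 slope_y -0.0319 slope_x 0.0211 near 91.04 far 94.23
327 mid 88.44 slope_y -0.0223 slope_x 0.0024 near 87.32 far 89.55
376 mid 92.26 slope_y -0.0202 slope_x -0.0124 near 91.24 far 93.27
```

>>> send_rows:
  motion:
    - {"hand":-1,"slide":[-30,0,0],"spin":0}
    - {"hand":-1,"slide":[-40,0,0],"spin":0}
    - {"hand":-1,"slide":[-40,0,0],"spin":0}
    - {"hand":-1,"slide":[-30,0,0],"spin":0}
    - {"hand":-1,"slide":[0,0,0],"spin":0}

```text
time: 17.25
tool_pos: [0.4945, -0.3575, 0.2007]
tool_rot: [3.104, 1.552, 1.973]
contact_force: [0.4, 0.3, -3.7]
opening: 0.0252
```

Run:
```python
from h import *
go(W(0,.03,.2),20)
p=snap('side'); cv2.imwrite('pics/l_sd.png',cv2.resize(p['pixels'][60:260,270:430],None,fx=3.5,fy=3,interpolation=cv2.INTER_CUBIC))
```

```text
tcp [ 0.4945 -0.3575  0.2007] toolx [-0.007  0.017 -1.   ] yang 25.17 slide [   5.6  172.7 -260.6] dist 312.7 | world turn -5.2 deg -> spin about tool x 0.0902 rad
t 17.25 F [ 0.42  0.29 -3.74] q6 -1.20 open 0.0252
```

View pics/l_sd.png

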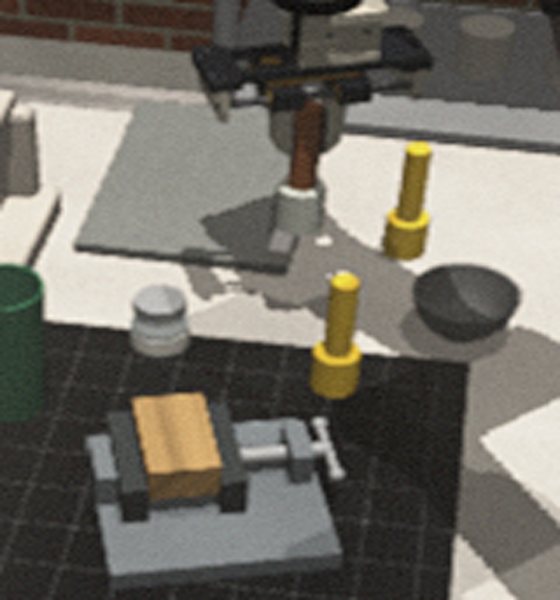

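Run:
```python
from h import *
p=snap('side');I=p['pixels'];np.save('sd2.npy',p,allow_pickle=True)
c=cv2.resize(I[205:238,300:348],None,fx=14,fy=14,interpolation=cv2.INTER_CUBIC).astype(float)
cv2.imwrite('pics/m.png',np.clip(c*1.8+20,0,255).astype(np.uint8))
for x in (-.023,.023):
    for y in (.04,.05): print(x,y,((proj(p,[W(x,y,.043),W(x,y,.025)])-[300,205])*14).round().tolist())
P=pts(p)[205:245,300:352].reshape(-1,3);v=V(P)*1000
for x0 in range(-30,30,6):
    k=(v[:,0]>x0)&(v[:,0]<x0+6)&(P[:,2]>.028)&(P[:,2]<.042)&(v[:,1]<75)
    print(x0,k.sum(),np.round(np.sort(v[k,1]),1)[-8:] if k.sum() else '')
```

```text
-0.023 0.04 [[420.0, 275.0], [418.0, 334.0]]
-0.023 0.05 [[429.0, 310.0], [427.0, 369.0]]
0.023 0.04 [[199.0, 299.0], [199.0, 358.0]]
0.023 0.05 [[206.0, 335.0], [206.0, 394.0]]
-30 8 [34.4 35.  36.9 39.7 45.3 49.6 62.6 69.1]
-24 10 [37.6 38.2 42.1 47.2 47.4 50.9 61.  72.5]
-18 10 [31.9 37.2 37.9 39.5 48.5 62.4 62.6 69.6]
-12 8 [39.6 46.2 52.2 58.2 61.9 70.3 72.5 73.4]
-6 7 [32.6 33.  52.1 57.5 60.2 64.2 67.1]
0 6 [25.1 34.2 40.3 48.2 59.4 74.1]
6 7 [43.6 49.7 51.  58.9 59.  63.8 66.1]
12 9 [33.4 38.5 39.8 44.4 49.8 59.1 63.6 66.5]
18 12 [36.1 37.1 46.8 52.9 57.9 65.5 65.5 68.2]
24 10 [36.8 43.5 51.2 55.9 56.2 60.1 62.9 67.8]
```

View pics/m.png

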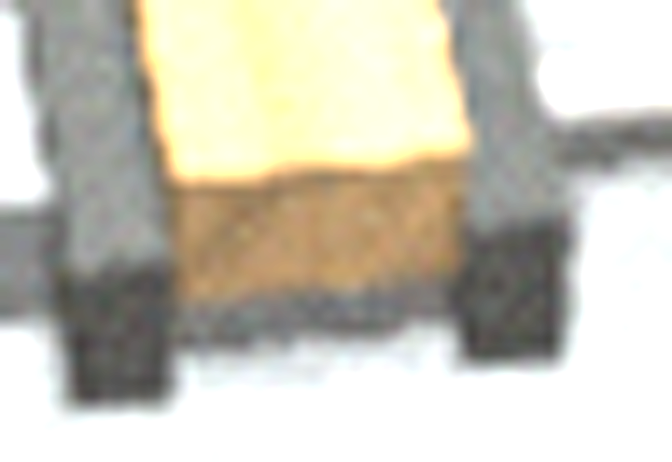

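Run:
```python
from h import *
go(W(0,0,.2),25)
```

```text
tcp [ 0.4927 -0.3559  0.1958] toolx [-0.013  0.023 -1.   ] yang 25.17 slide [   1.4  171.  -228.6] dist 285.5 | world turn -0.2 deg -> spin about tool x 0.0029 rad
t 17.35 F [-1.2   0.49 -4.13] q6 -1.20 open 0.0254
```

>>> send_rows:
  motion:
    - {"hand":-1,"slide":[-1,28.5,-38],"spin":0}
    - {"hand":-1,"slide":[-1,28.5,-38],"spin":0}
    - {"hand":-1,"slide":[-1,28.5,-38],"spin":0}
    - {"hand":-1,"slide":[-1,28.5,-38],"spin":0}
    - {"hand":-1,"slide":[-1,28,-38],"spin":0}
    - {"hand":-1,"slide":[0,25,-33],"spin":0}
    - {"hand":-1,"slide":[0,0,0],"spin":0}

```text
time: 18.05
tool_pos: [0.5418, -0.0712, 0.1853]
tool_rot: [-2.719, 1.512, 2.426]
contact_force: [0.1, -0.7, -5.1]
opening: 0.0254
```

```bash
cat > mw.py <<'E'
import sys
from h import *
n=sys.argv[1]; y=float(sys.argv[2])
go(W(0,y,.16),20.2)
p=snap('scene');q=snap('side');np.save('sc.npy',p,allow_pickle=True)
a=cv2.resize(p['pixels'][120:250,255:395],None,fx=4,fy=4,interpolation=cv2.INTER_CUBIC)[:520]
cv2.imwrite('pics/%s.png'%n,a)
from tops import top
top(p);top(q)
T=RT();print('V tcp',V(T[:3,3])*1000,'face V',V((T@[.0617,0,0,1])[:3])*1000,'face z',(T@[.0617,0,0,1])[2])
E
python3 mw.py n 0
```

```text
tcp [ 0.5418 -0.0712  0.1853] toolx [-0.044  0.039 -0.998] yang 24.84 slide [24.7  6.2  9.5] dist 27.2 | world turn -4.6 deg -> spin about tool x 0.0810 rad
t 18.05 F [ 0.1  -0.65 -5.09] q6 -0.73 open 0.0254
323 mid 88.24 slope_y -0.0253 slope_x 0.0046 near 86.97 far 89.51
290 mid 92.30 slope_y -0.0315 slope_x -0.0085 near 90.72 far 93.88
V tcp [-8.14568667  3.9665357 ] face V [-9.9852856  7.0260761] face z 0.1236328767378891
```

View pics/n.png

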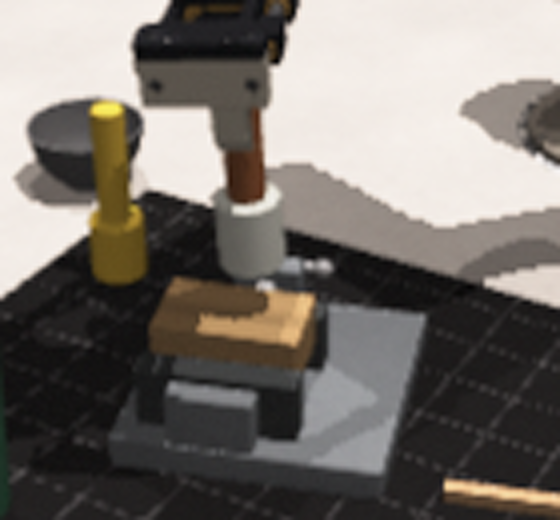

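>>> send_rows:
  motion:
    - {"hand":-1,"slide":[0,9,11],"spin":0}
    - {"hand":-1,"slide":[20,0,0],"spin":0}
    - {"hand":-1,"slide":[0,0,0],"spin":0}

```text
time: 18.45
tool_pos: [0.551, -0.0842, 0.1597]
tool_rot: [-2.614, 1.507, 2.526]
contact_force: [-0.4, 0.9, -5.2]
opening: 0.0252
```

```bash
python3 mw.py o 0
```

```text
tcp [ 0.551  -0.0842  0.1597] toolx [-0.052  0.037 -0.998] yang 24.52 slide [ 0.1  2.6 -7.5] dist 8.0 | world turn -4.3 deg -> spin about tool x 0.0755 rad
t 18.45 F [-0.36  0.87 -5.17] q6 -0.73 open 0.0252
309 mid 89.05 slope_y -0.0269 slope_x 0.0527 near 87.70 far 90.39
256 mid 93.34 slope_y -0.0574 slope_x -0.0313 near 90.47 far 96.21
V tcp [-0.32736045 -8.81450488] face V [-2.24705014 -5.8066658 ] face z 0.10119886463957195
```

View pics/o.png

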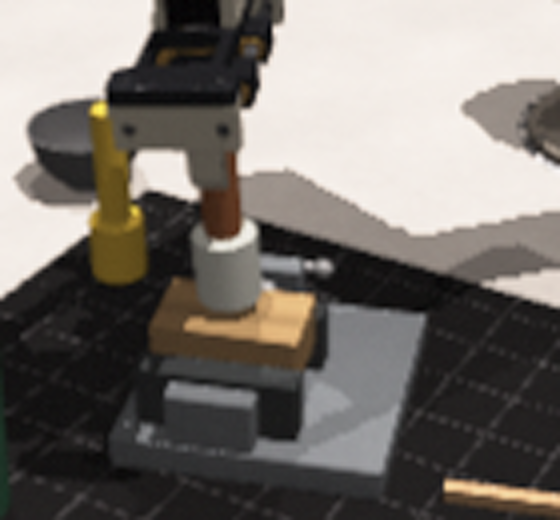

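>>> send_rows:
  motion:
    - {"hand":-1,"slide":[5,0,0],"spin":0}
    - {"hand":-1,"slide":[4,0,0],"spin":0}
    - {"hand":-1,"slide":[3,0,0],"spin":0}

```text
time: 18.85
tool_pos: [0.5533, -0.086, 0.1522]
tool_rot: [-2.671, 1.517, 2.466]
contact_force: [-0.8, 0.3, 3.4]
opening: 0.0256
```

>>> send_rows:
  motion:
    - {"hand":-1,"slide":[2,0,0],"spin":0}
    - {"hand":-1,"slide":[2,0,0],"spin":0}
    - {"hand":-1,"slide":[2,0,0],"spin":0}

```text
time: 19.15
tool_pos: [0.5533, -0.086, 0.1483]
tool_rot: [-2.684, 1.519, 2.454]
contact_force: [-1.3, 0.6, 2.4]
opening: 0.0255
```

```bash
python3 mw.py p 0
```

```text
tcp [ 0.5533 -0.086   0.1483] toolx [-0.04   0.033 -0.999] yang 24.40 slide [-11.3   1.  -10.6] dist 15.5 | world turn -4.2 deg -> spin about tool x 0.0733 rad
t 19.15 F [-1.28  0.64  2.44] q6 -0.74 open 0.0255
315 mid 86.50 slope_y -0.0372 slope_x 0.1962 near 84.64 far 88.36
285 mid 91.25 slope_y -0.1098 slope_x -0.0501 near 85.76 far 96.74
V tcp [ -0.52506797 -10.10160255] face V [-2.14618577 -7.34778166] face z 0.08632566746712367
```

>>> send_rows:
  motion:
    - {"hand":-1,"slide":[2,0,0],"spin":0}
    - {"hand":-1,"slide":[2,0,0],"spin":0}
    - {"hand":-1,"slide":[2,0,0],"spin":0}

```text
time: 19.55
tool_pos: [0.5538, -0.0868, 0.1452]
tool_rot: [-2.684, 1.523, 2.455]
contact_force: [-7.6, 0.8, 22.0]
opening: 0.0253
```

>>> send_rows:
  motion:
    - {"hand":-1,"slide":[2,0,0],"spin":0}
    - {"hand":-1,"slide":[2,0,0],"spin":0}
    - {"hand":-1,"slide":[2,0,0],"spin":0}

```text
time: 19.85
tool_pos: [0.5536, -0.0867, 0.1452]
tool_rot: [-2.709, 1.527, 2.43]
contact_force: [-5.8, 1.0, 15.2]
opening: 0.0251
```

```bash
python3 mw.py q 0
```

```text
tcp [ 0.5536 -0.0867  0.1452] toolx [-0.033  0.028 -0.999] yang 24.44 slide [-14.4   1.  -11.4] dist 18.4 | world turn -4.2 deg -> spin about tool x 0.0740 rad
t 19.85 F [-5.79  1.05 15.2 ] q6 -0.74 open 0.0251
330 mid 85.39 slope_y -0.0438 slope_x 0.2297 near 83.20 far 87.59
291 mid 90.36 slope_y -0.1296 slope_x -0.0879 near 83.88 far 96.84
V tcp [ -0.51431694 -10.83565802] face V [-1.81457125 -8.49705924] face z 0.08353887508767592
```

View pics/q.png

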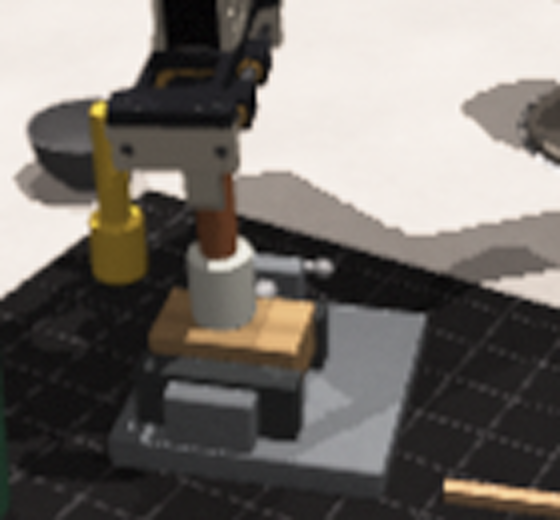

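>>> send_rows:
  motion:
    - {"hand":-1,"slide":[-12,0,0],"spin":0}
    - {"hand":-1,"slide":[0,0,12],"spin":0}
    - {"hand":-1,"slide":[0,0,12],"spin":0}
    - {"hand":-1,"slide":[0,0,0],"spin":0}

```text
time: 20.35
tool_pos: [0.5644, -0.1104, 0.1534]
tool_rot: [-2.697, 1.526, 2.442]
contact_force: [-0.3, 0.3, -4.2]
opening: 0.025
```

```bash
python3 mw.py r 0
```

```text
tcp [ 0.5644 -0.1104  0.1534] toolx [-0.035  0.029 -0.999] yang 24.47 slide [ -5.2   1.2 -37.1] dist 37.5 | world turn -4.3 deg -> spin about tool x 0.0746 rad
t 20.35 F [-0.26  0.27 -4.18] q6 -0.77 open 0.0250
338 mid 83.85 slope_y -0.1140 slope_x 0.1180 near 78.14 far 89.55
371 mid 87.12 slope_y -0.0778 slope_x -0.0205 near 83.23 far 91.01
V tcp [  1.04331798 -35.2736903 ] face V [ -0.40890851 -32.74933907] face z 0.09156676378985457
```

View pics/r.png

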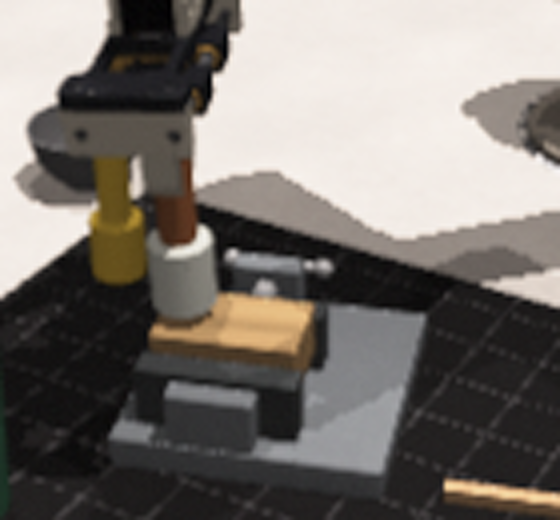

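>>> send_rows:
  motion:
    - {"hand":-1,"slide":[4,0,-3],"spin":0}
    - {"hand":-1,"slide":[3,0,0],"spin":0}
    - {"hand":-1,"slide":[3,0,0],"spin":0}
    - {"hand":-1,"slide":[3,0,0],"spin":0}

```text
time: 20.85
tool_pos: [0.5618, -0.1056, 0.1451]
tool_rot: [-2.707, 1.528, 2.433]
contact_force: [-7.4, 0.3, 19.5]
opening: 0.0254
```

>>> send_rows:
  motion:
    - {"hand":-1,"slide":[3,0,0],"spin":0}
    - {"hand":-1,"slide":[3,0,0],"spin":0}
    - {"hand":-1,"slide":[3,0,0],"spin":0}

```text
time: 21.15
tool_pos: [0.5613, -0.1054, 0.145]
tool_rot: [-2.727, 1.535, 2.415]
contact_force: [-6.0, -0.6, 15.9]
opening: 0.0251
```

```bash
python3 mw.py s 0
```

```text
tcp [ 0.5613 -0.1054  0.145 ] toolx [-0.027  0.024 -0.999] yang 24.63 slide [-14.1   1.9 -31.5] dist 34.5 | world turn -4.4 deg -> spin about tool x 0.0774 rad
t 21.15 F [-6.05 -0.63 15.87] q6 -0.76 open 0.0251
348 mid 85.54 slope_y -0.1634 slope_x 0.0905 near 77.37 far 93.72
353 mid 89.15 slope_y -0.1410 slope_x -0.0360 near 82.10 far 96.20
V tcp [  0.29876747 -31.07053655] face V [ -0.74323649 -29.13296669] face z 0.08328623248579518
```

>>> send_rows:
  motion:
    - {"hand":-1,"slide":[-13,0,0],"spin":0}
    - {"hand":-1,"slide":[0,0,-22],"spin":0}
    - {"hand":-1,"slide":[0,0,-22],"spin":0}
    - {"hand":-1,"slide":[0,0,-20],"spin":0}
    - {"hand":-1,"slide":[0,0,0],"spin":0}

```text
time: 21.75
tool_pos: [0.5332, -0.0447, 0.1606]
tool_rot: [-2.742, 1.536, 2.4]
contact_force: [0.7, 0.3, -3.5]
opening: 0.0252
```

```bash
python3 mw.py t 0
```

```text
tcp [ 0.5332 -0.0447  0.1606] toolx [-0.026  0.024 -0.999] yang 24.65 slide [-0.5  2.3 35.9] dist 35.9 | world turn -4.5 deg -> spin about tool x 0.0777 rad
t 21.75 F [ 0.7   0.33 -3.54] q6 -0.67 open 0.0252
326 mid 81.55 slope_y 0.0212 slope_x 0.0222 near 82.60 far 80.49
149 mid 84.61 slope_y 0.0049 slope_x 0.0204 near 84.85 far 84.37
V tcp [-4.61422427 33.23938256] face V [-5.55131485 35.03962272] face z 0.09905142453973914
```

View pics/t.png

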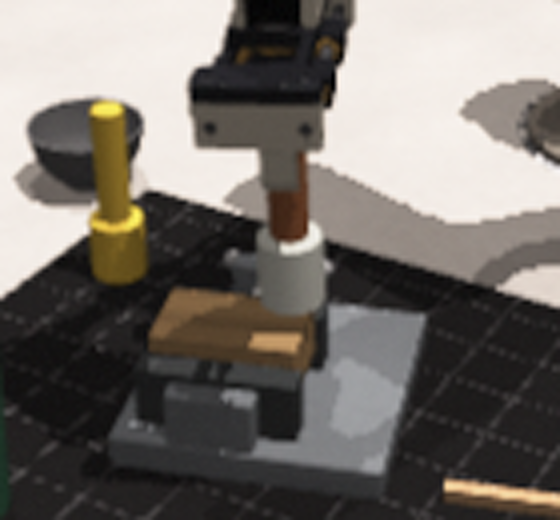

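>>> send_rows:
  motion:
    - {"hand":-1,"slide":[5,5,3],"spin":0}
    - {"hand":-1,"slide":[5,0,0],"spin":0}
    - {"hand":-1,"slide":[4,0,0],"spin":0}
    - {"hand":-1,"slide":[3,0,0],"spin":0}
    - {"hand":-1,"slide":[3,0,0],"spin":0}

```text
time: 22.35
tool_pos: [0.5423, -0.0491, 0.1449]
tool_rot: [-2.83, 1.542, 2.309]
contact_force: [-9.4, 2.6, 27.2]
opening: 0.0253
```

>>> send_rows:
  motion:
    - {"hand":-1,"slide":[3,0,0],"spin":0}
    - {"hand":-1,"slide":[3,0,0],"spin":0}
    - {"hand":-1,"slide":[3,0,0],"spin":0}

```text
time: 22.65
tool_pos: [0.5419, -0.0491, 0.1449]
tool_rot: [-2.958, 1.545, 2.181]
contact_force: [-8.6, 2.8, 21.0]
opening: 0.0252
```

```bash
python3 mw.py u 0
```

```text
tcp [ 0.5419 -0.0491  0.1449] toolx [-0.015  0.021 -1.   ] yang 24.42 slide [-15.8  -3.7  27.9] dist 32.3 | world turn -4.2 deg -> spin about tool x 0.0737 rad
t 22.65 F [-8.65  2.76 21.04] q6 -0.68 open 0.0252
281 mid 85.30 slope_y 0.1593 slope_x 0.0839 near 93.27 far 77.34
106 mid 88.81 slope_y 0.0443 slope_x -0.1466 near 91.03 far 86.59
V tcp [ 1.50541303 28.49634705] face V [ 1.10790214 30.01415112] face z 0.08318857552995794
```

>>> send_rows:
  motion:
    - {"hand":-1,"slide":[-10,0,0],"spin":0}
    - {"hand":-1,"slide":[0,0,25],"spin":0}
    - {"hand":-1,"slide":[0,0,25],"spin":0}
    - {"hand":-1,"slide":[5,0,5],"spin":0}
    - {"hand":-1,"slide":[4,0,0],"spin":0}
    - {"hand":-1,"slide":[3,0,0],"spin":0}
    - {"hand":-1,"slide":[4,0,0],"spin":0}
    - {"hand":-1,"slide":[4,0,0],"spin":0}

```text
time: 23.55
tool_pos: [0.5665, -0.1017, 0.1446]
tool_rot: [3.02, 1.554, 1.875]
contact_force: [-10.0, 0.2, 24.0]
opening: 0.0254
```

```bash
python3 mw.py v 0
```

```text
tcp [ 0.5665 -0.1017  0.1446] toolx [-0.005  0.016 -1.   ] yang 24.42 slide [-15.   -4.2 -30.1] dist 33.9 | world turn -4.2 deg -> spin about tool x 0.0737 rad
t 23.55 F [-10.04   0.16  24.  ] q6 -0.75 open 0.0254
262 mid 84.80 slope_y -0.1385 slope_x 0.0992 near 77.87 far 91.73
345 mid 88.37 slope_y -0.1247 slope_x 0.0702 near 82.14 far 94.61
V tcp [  6.41291679 -29.43800088] face V [  6.46507477 -28.43944341] face z 0.08286188397750624
```

>>> send_rows:
  motion:
    - {"hand":-1,"slide":[-10,0,0],"spin":0}
    - {"hand":-1,"slide":[0,0,-13],"spin":0}
    - {"hand":-1,"slide":[0,0,-14],"spin":0}
    - {"hand":-1,"slide":[5,0,0],"spin":0}
    - {"hand":-1,"slide":[4,0,0],"spin":0}
    - {"hand":-1,"slide":[3,0,0],"spin":0}
    - {"hand":-1,"slide":[4,0,0],"spin":0}
    - {"hand":-1,"slide":[4,0,0],"spin":0}

```text
time: 24.45
tool_pos: [0.5534, -0.0714, 0.1447]
tool_rot: [2.683, 1.557, 1.542]
contact_force: [-11.8, 2.5, 30.0]
opening: 0.0254
```

```bash
python3 mw.py w 0
```

```text
tcp [ 0.5534 -0.0714  0.1447] toolx [ 0.     0.014 -1.   ] yang 24.66 slide [-15.4  -4.7   2.9] dist 16.4 | world turn -4.5 deg -> spin about tool x 0.0779 rad
t 24.45 F [-11.76   2.46  30.02] q6 -0.71 open 0.0254
246 mid 83.43 slope_y 0.0285 slope_x 0.2133 near 84.86 far 82.01
220 mid 93.05 slope_y -0.1586 slope_x 0.0416 near 85.12 far 100.98
V tcp [4.4976891  3.58198176] face V [4.81676165 4.38068248] face z 0.08292328560939038
```

>>> send_rows:
  motion:
    - {"hand":-1,"slide":[-20,0,0],"spin":0}
    - {"hand":-1,"slide":[-25,0,0],"spin":0}
    - {"hand":-1,"slide":[-15,0,0],"spin":0}
    - {"hand":-1,"slide":[0,0,0],"spin":0}

```text
time: 24.95
tool_pos: [0.5526, -0.0726, 0.205]
tool_rot: [2.86, 1.556, 1.719]
contact_force: [-0.2, 0.2, -4.0]
opening: 0.0253
```

```bash
python3 mw.py x 0
python3 - <<'E'
from h import *
go([.497,-.359,.2],25)
E
```

```text
tcp [ 0.5526 -0.0726  0.205 ] toolx [-0.002  0.014 -1.   ] yang 24.63 slide [44.9 -3.8  3.1] dist 45.2 | world turn -4.4 deg -> spin about tool x 0.0773 rad
t 24.95 F [-0.19  0.19 -4.02] q6 -0.71 open 0.0253
325 mid 81.23 slope_y -0.0017 slope_x -0.0024 near 81.15 far 81.32
362 mid 85.02 slope_y -0.0019 slope_x -0.0102 near 84.93 far 85.11
V tcp [2.37287551 3.50468674] face V [2.34073508 4.5304175 ] face z 0.14096609313255432
tcp [ 0.5513 -0.0722  0.2027] toolx [-0.006  0.015 -1.   ] yang 24.63 slide [  -1.4 -168.9  238.1] dist 291.9 | world turn 0.4 deg -> spin about tool x -0.0064 rad
t 25.05 F [ 0.2   0.13 -4.28] q6 -0.71 open 0.0256
```

View pics/x.png

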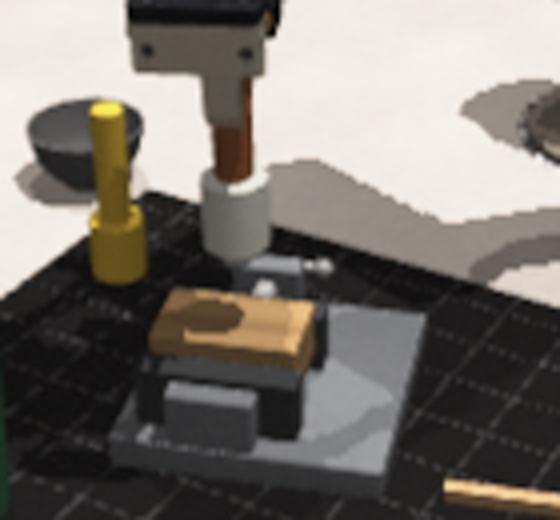

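The block is level (slope -0.002). With each camera's earlier offset removed, its top sits at about 83.1 mm in the scene picture and 83.0 mm in the side picture. Next I take the maul back to where it stood.

>>> send_rows:
  motion:
    - {"hand":-1,"slide":[-1,-28,39.5],"spin":0}
    - {"hand":-1,"slide":[-1,-28,39.5],"spin":0}
    - {"hand":-1,"slide":[-1,-28,39.5],"spin":0}
    - {"hand":-1,"slide":[-1,-28,39.5],"spin":0}
    - {"hand":-1,"slide":[-1,-28,39.5],"spin":0}
    - {"hand":-1,"slide":[0,-24,33],"spin":0}
    - {"hand":-1,"slide":[0,0,0],"spin":0}

```text
time: 25.75
tool_pos: [0.4937, -0.3563, 0.1883]
tool_rot: [-2.891, 1.536, 2.257]
contact_force: [-0.2, 0.4, -4.5]
opening: 0.0251
```

Run:
```python
from h import *
q=snap('side');snap('scene');go([.497,-.359,.066],25)
cv2.imwrite('pics/y.png',cv2.resize(q['pixels'][60:200,280:430],None,fx=4,fy=4,interpolation=cv2.INTER_CUBIC))
```

```text
tcp [ 0.4948 -0.3517  0.1886] toolx [-0.022  0.03  -0.999] yang 25.14 slide [122.2  -0.2  12. ] dist 122.8 | world turn -0.1 deg -> spin about tool x 0.0025 rad
t 25.85 F [ 0.32  0.24 -4.49] q6 -1.19 open 0.0252
```

View pics/y.png

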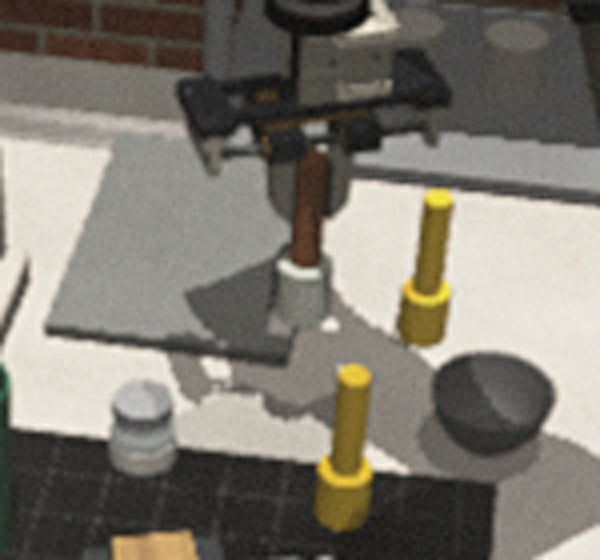

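>>> send_rows:
  motion:
    - {"hand":-1,"slide":[20,0,2],"spin":0}
    - {"hand":-1,"slide":[28,0,2],"spin":0}
    - {"hand":-1,"slide":[28,0,2],"spin":0}
    - {"hand":-1,"slide":[22,0,2],"spin":0}
    - {"hand":-1,"slide":[10,0,0],"spin":0}
    - {"hand":-1,"slide":[0,0,0],"spin":0}

```text
time: 26.45
tool_pos: [0.4981, -0.3456, 0.0739]
tool_rot: [-2.991, 1.528, 2.169]
contact_force: [0.5, 0.5, -4.0]
opening: 0.0253
```

Run:
```python
from h import *
go([.497,-.359,.063],25)
```

```text
tcp [ 0.4981 -0.3456  0.0739] toolx [-0.024  0.036 -0.999] yang 25.63 slide [10.5 -6.8 12.1] dist 17.4 | world turn -0.6 deg -> spin about tool x 0.0110 rad
t 26.45 F [ 0.53  0.46 -4.03] q6 -1.19 open 0.0253
```

>>> send_rows:
  motion:
    - {"hand":-1,"slide":[0,-6,11],"spin":0}
    - {"hand":-1,"slide":[5,0,0],"spin":0}
    - {"hand":-1,"slide":[3,0,0],"spin":0}
    - {"hand":-1,"slide":[2,0,0],"spin":0}

```text
time: 26.85
tool_pos: [0.4995, -0.3592, 0.0665]
tool_rot: [-3.033, 1.534, 2.129]
contact_force: [-0.4, -0.5, -4.3]
opening: 0.0249
```

Run:
```python
from h import *
q=snap('side');go([.497,-.359,.063],25)
cv2.imwrite('pics/z.png',cv2.resize(q['pixels'][60:200,280:430],None,fx=4,fy=4,interpolation=cv2.INTER_CUBIC))
```

```text
tcp [ 0.4993 -0.359   0.0661] toolx [-0.02   0.032 -0.999] yang 25.72 slide [ 3.2 -2.1 -0.8] dist 3.9 | world turn -0.7 deg -> spin about tool x 0.0126 rad
t 26.90 F [-0.17 -0.54 -3.99] q6 -1.21 open 0.0253
```

View pics/z.png

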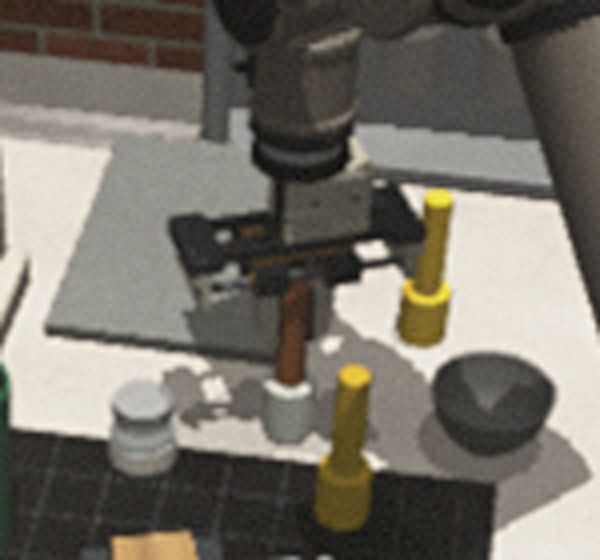

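>>> send_rows:
  motion:
    - {"hand":-1,"slide":[2,0,0],"spin":0}
    - {"hand":-1,"slide":[2,0,0],"spin":0}

```text
time: 27.1
tool_pos: [0.4994, -0.3591, 0.0626]
tool_rot: [-3.039, 1.534, 2.122]
contact_force: [0.3, 0.7, -3.5]
opening: 0.0255
```

Run:
```python
from h import *
go([.497,-.359,.063],25)
```

```text
tcp [ 0.4994 -0.3591  0.0626] toolx [-0.019  0.031 -0.999] yang 25.71 slide [-0.3 -2.1 -1.1] dist 2.4 | world turn -0.7 deg -> spin about tool x 0.0124 rad
t 27.10 F [ 0.34  0.71 -3.45] q6 -1.21 open 0.0255
```

>>> send_rows:
  motion:
    - {"hand":-1,"slide":[1.5,0,0],"spin":0}
    - {"hand":-1,"slide":[1,0,0],"spin":0}

```text
time: 27.3
tool_pos: [0.4996, -0.3592, 0.0621]
tool_rot: [-3.046, 1.536, 2.115]
contact_force: [-2.4, 0.6, 5.0]
opening: 0.0253
```

The maul's head bears on the table (force reading -3.5 to +5 N). I release it and rise straight up.

>>> send_rows:
  motion:
    - {"hand":-1,"slide":[0,0,0],"spin":0}
    - {"hand":-0.2,"slide":[0,0,0],"spin":0}
    - {"hand":0.3,"slide":[0,0,0],"spin":0}
    - {"hand":0.4,"slide":[0,0,0],"spin":0}
    - {"hand":0.4,"slide":[0,0,0],"spin":0}
    - {"hand":0.4,"slide":[0,0,0],"spin":0}

```text
time: 27.9
tool_pos: [0.5008, -0.3602, 0.0632]
tool_rot: [-3.087, 1.54, 2.074]
contact_force: [-0.0, 0.4, -0.3]
opening: 0.0608
```

Run:
```python
from h import *
T=RT(); w=snap('wrist','aa_w.png'); w['T']=T@w['T_tool_cam']
P=pts(w,w['T']);m=(P[...,2]>.138)&(P[...,2]<.15);s=P[225:320,270:360][m[225:320,270:360]];print(len(s))
if len(s)>20:print(s.mean(0),cv2.minEnclosingCircle((s[:,:2]*1000).astype(np.float32)))
go([.497,-.359,.2],25)
```

```text
1056
[ 0.49655694 -0.3548998   0.14283047] ((496.61724853515625, -356.10113525390625), 12.874948501586914)
tcp [ 0.5008 -0.3602  0.0632] toolx [-0.015  0.027 -1.   ] yang 25.72 slide [-136.6   -3.1   -7. ] dist 136.8 | world turn -0.7 deg -> spin about tool x 0.0125 rad
t 27.95 F [1.3  0.26 0.18] q6 -1.21 open 0.0625
```

View pics/aa_w.png

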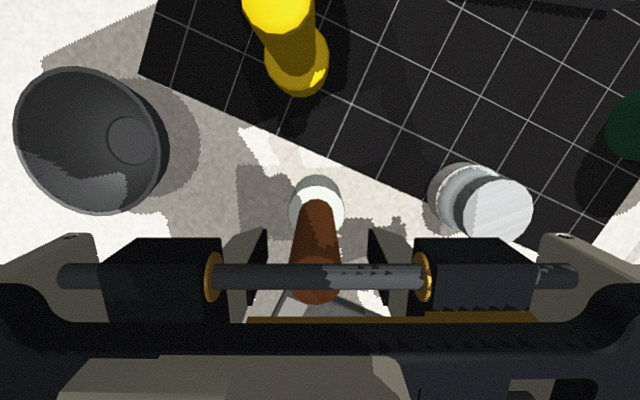

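>>> send_rows:
  motion:
    - {"hand":0.4,"slide":[-15,0,0],"spin":0}
    - {"hand":0.4,"slide":[-25,0,0],"spin":0}
    - {"hand":0.4,"slide":[-30,0,0],"spin":0}
    - {"hand":0.4,"slide":[-40,0,0],"spin":0}
    - {"hand":0.4,"slide":[-40,0,0],"spin":0}
    - {"hand":0.4,"slide":[-20,0,0],"spin":0}
    - {"hand":0.4,"slide":[0,-15,40],"spin":0}
    - {"hand":0.4,"slide":[0,0,0],"spin":0}

```text
time: 28.75
tool_pos: [0.5071, -0.4076, 0.2379]
tool_rot: [-3.057, 1.538, 2.106]
contact_force: [-0.8, -0.0, -1.0]
opening: 0.0643
```

Run:
```python
from h import *
from tops import top
go([.497,-.359,.2],25)
T=RT();w=snap('wrist','bb_w.png');top(w,T@w['T_tool_cam'])
p=snap('scene','bb_sc.png');q=snap('side','bb_sd.png');top(p);top(q)
P=pts(q)
s=np.load('side0.npy',allow_pickle=True).item()
for t in ['tumbler','glue','jar','tape','tape_small','bowl','spare_block','scissors','stick','maul']:
    r=vision.search_frame(q,t); print(t,[(np.round(d['uv']).tolist(),round(d['conf'],2)) for d in r[:3]])
```

```text
tcp [ 0.5071 -0.4076  0.2379] toolx [-0.017  0.029 -0.999] yang 25.81 slide [ 39.4  12.1 -46.8] dist 62.4 | world turn -0.8 deg -> spin about tool x 0.0141 rad
t 28.75 F [-0.84 -0.03 -0.98] q6 -1.25 open 0.0643
few 0
313 mid 81.12 slope_y -0.0024 slope_x 0.0101 near 81.00 far 81.24
375 mid 85.00 slope_y -0.0085 slope_x -0.0059 near 84.57 far 85.42
tumbler [([375.0, 364.0], 0.69), ([268.0, 171.0], 0.61), ([322.0, 209.0], 0.48)]
glue [([240.0, 340.0], 0.92), ([228.0, 296.0], 0.51)]
jar [([315.0, 167.0], 0.93)]
tape [([368.0, 291.0], 0.91)]
tape_small [([227.0, 297.0], 0.58)]
bowl [([404.0, 160.0], 0.55), ([321.0, 212.0], 0.21)]
spare_block [([247.0, 224.0], 0.81)]
scissors [([374.0, 365.0], 0.98)]
stick [([314.0, 295.0], 0.65), ([245.0, 224.0], 0.32)]
maul [([366.0, 175.0], 0.87), ([386.0, 125.0], 0.87), ([352.0, 154.0], 0.69)]
```

View pics/bb_sd.png

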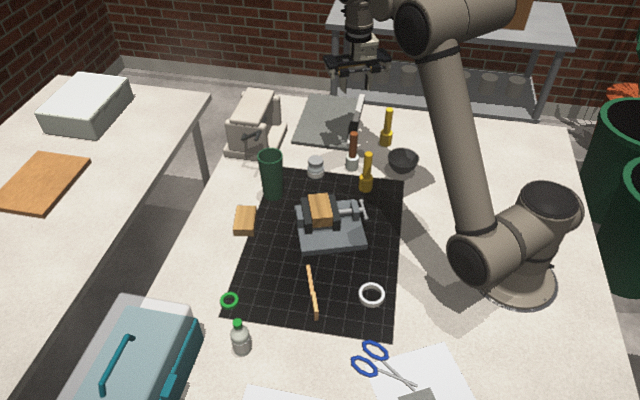

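View pics/bb_sc.png

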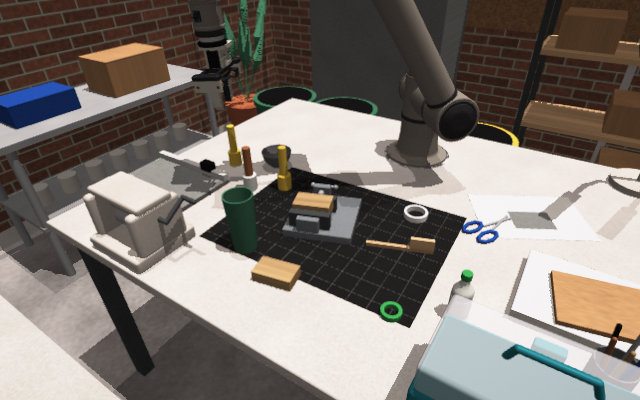

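View pics/bb_w.png

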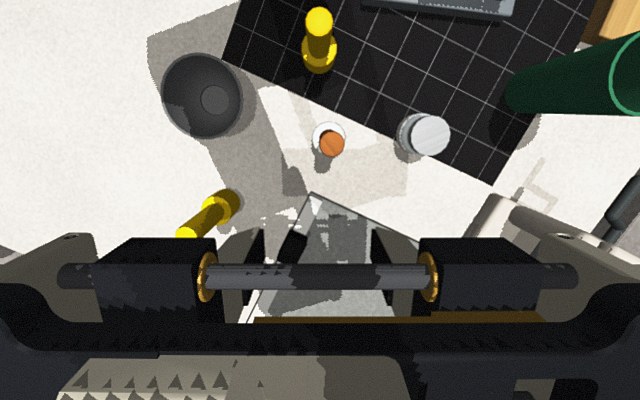

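Run:
```python
from h import *
acc=0
for i in range(6): acc=acc+snap('side')['pixels'].astype(float)
p=snap('side');c=cv2.resize((acc/6)[205:240,298:350].astype(np.float32),None,fx=14,fy=14,interpolation=cv2.INTER_CUBIC)
cv2.imwrite('pics/cc.png',np.clip(c*2.2+10,0,255).astype(np.uint8))
for x in (-.023,.023):
    for y in (.04,.05): print(x,y,((proj(p,[W(x,y,.043),W(x,y,.025)])-[298,205])*14).round().tolist())
```

```text
-0.023 0.04 [[448.0, 275.0], [446.0, 334.0]]
-0.023 0.05 [[457.0, 310.0], [455.0, 369.0]]
0.023 0.04 [[227.0, 299.0], [227.0, 358.0]]
0.023 0.05 [[234.0, 335.0], [234.0, 394.0]]
```

View pics/cc.png

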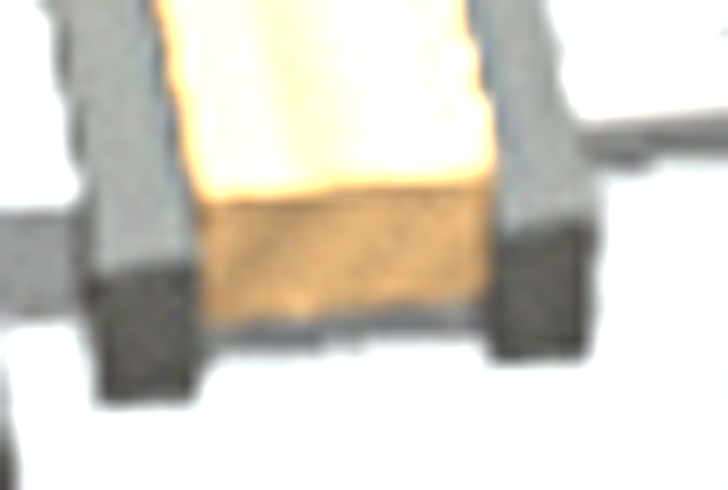

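Run:
```python
from h import *
print(job.hand_in())
```

```text
the job is handed in; nothing more can be done
None
```

The job is done and handed in. With the push stick I slid the stuck-out parallel (the one at the screw-side jaw) in under the block. With the white-headed maul I then pressed the block down at the middle, both ends and the middle again. The stick now lies on the mat and the maul stands upright at its old place, with the gripper clear of everything.

**Block:** it is level, with a slope of -0.002 to -0.009. Corrected for each camera's earlier offset, its top is about 83 mm at both ends. Under pressing, the maul face stopped at 82.9 to 83.5 mm at every spot, with about 20 to 35 N. I could not read the contact force on each parallel directly.

**Parallels:** the pushed parallel should be within 2–3 mm of centre, judged from the stick tip's position, and neither sticks out in the pictures. I did not see its end under the block directly.

**Other things on the table:** each is within 3 pixels of where it started. The side network's best answer for the tumbler was wrong (it pointed at the scissors), but the picture shows the tumbler in place.

**Disagreements:**
- The real fingertips end about 30 mm short of the reported TCP, so the first grasp of the stick closed on air. I corrected for this afterwards.
- The tool tilted by up to 0.065 rad during moves. It was nearly upright for the last presses.
- The scene and side cameras differ by about 4 mm in height.

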